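# Fetch the gold lustre from behind the colour bottles

### The arm

A 6-joint arm with a two-finger parallel gripper is mounted at the origin on the work surface. World frame = base frame: x ahead of the robot, y to its left, z up, the work surface at z = 0. Lengths are in m, angles in degrees, forces in N, time in s.
With the tool pointing down it reaches from about 0.4 to 0.825 m from the base axis. Payload 7 kg.
Tool frame: the origin (TCP) lies at the centre of the arm's flange, where the gripper is bolted on; the fingertips stand 178 mm ahead of it and the grasp point (between the pads) lies ahead of it (ctrl.grip_depth is the z of the grasp point in the tool frame, in m); z points along the fingers, x is the direction in which the jaws open and shut, and the axes are right-handed (so a half turn about z gives the same grasp; the last joint's range is limited). The gripper opens to 88 mm and grips with 3 to 60 N. Pads are 19 mm wide; open, the fingers measure 130 mm over their backs; the gripper's body (78 mm by 193 mm) begins 47 mm behind the grasp point.
Start: joints at [90.132, 20.546, 0.682, 0, -70.136, -16.507], TCP at [0.19, 0.648, 0.405] pointing down, gripper open.
Joint ranges: [-176.03, 176.03], [-82.01, 121.73], [-58.28, 71.71], [-173.87, 95.51], [-174.79, -0.11], [-173.66, 173.66]. Speed limits (degrees/s): [136.94, 136.94, 172.46, 180, 180, 180].

### API

Orientations are given as [roll, pitch, yaw] about the fixed x, y, z axes, in that order (R = Rz(yaw) Ry(pitch) Rx(roll)).
In Python, from plant import ctrl gives the robot as it stands.
- The arm moves only by the tool carry_out, never from a script. Its arguments are lists of equal length, an entry for each row: "linear": the shift along the tool's x, y, z in cm, a list of three; "twist": the turn about the tool's z in degrees. In form: {"linear": [[tx, ty, tz], ...], "twist": [twist, ...]}. A call has 1 to 12 rows; each row is the pose to reach, as a shift and turn from the pose measured when the call began, along the tool's axes at that moment; what a row does not reach only later rows make up. A row lasts 1/12 s, in which the tool goes at most 41.7 mm and 7.16 degrees, less where a joint would pass 70% of its speed; a pose out of reach is approached as far as the arm can. A call with a gripper value outside its range is refused whole. "fingers" is the gripper's target within -1 to 1 (fully open at 1, half-way at 0, shut at -1), set as the call begins (left out, the last holds). The fingers move at their own pace and stop on an object; the grip force is fixed at half the most. Time passes only in rows, so rows that repeat a pose let the fingers close. It gives the time, the measured TCP pose, the force and the opening at its end, in the units of the state.
- ctrl.get_obs(): the state, without advancing time (a new reading comes with each control period).
- ctrl.snapshot(name): name is "scene" or "top"; returns the picture (480x640x3 uint8, blue, green, red); there is no depth.
- ctrl.camera_params(name): a dict with "fovy" (degrees; the focal length in pixels is half the picture's height over the tangent of half this angle, whatever the lens; pixels are square), "cx", "cy" (the principal point, pixels), "eye" and "rotation" of the camera in the world. Camera axes: x right, y down, z forward; pixel columns grow to the right and rows downward; lengths in m; the calibration is good to about 2 mm. A picture is of the moment at which its call begins. camera_params takes no time and is no camera call.
- ctrl.close_job(): hands the job in, once; it reports no verdict.
The state is a dict: "clock": time; "joint_pos": joint angles; "qvel": joint speeds; "tau": joint torques, N m; "tool_pos": TCP position; "orientation": TCP orientation; "force": force on the tool from outside, world axes, zero at the start; "moment": the same for the moment, N m; "opening": finger opening in m.
Only numpy, scipy, OpenCV 4.12 (cv2) and the standard library are available. Lean on these libraries where they do the work, as an engineer would, in place of code of your own. Each camera call takes 0.05 s, during which the arm holds its last target.

### The job

The gold powder pot stands at the back of the colour caddy, hemmed in by three squeeze bottles. Stand all three bottles on the aluminium tray, then set the gold pot on the middle of the slate coaster by the pralines, and only then put each bottle back into the compartment it came from. Set everything down gently and upright; leave the rose and pearl pots in their compartments, do not touch the board or its pralines, and let go of everything at the end.

Things in the scene. Friction and masses are not known exactly. Their poses are not given: they have to be found in the camera images.
- caddy: Grey caddy, fixed, 127 (its x) by 189 mm (its y), six square compartments, 59 mm clear. Centres: back row x = +31, front row x = -31 mm, at y = +62, 0, -62 mm (left, middle, right from the robot). Floor 3 mm above the bench, dividers 15, front and side walls 18, back wall (+x side) 58 mm high, 3 mm thick. Origin: centre of underside; x points from low front to high back, z up.
- tray: Small aluminium sheet pan, fixed, 130 mm (its x) by 240 mm (its y), floor 3 mm thick, raised rim up to 15 mm; empty at the start; the side area for the bottles (three fit in a row along its y). Origin: centre of its underside, z up.
- coaster: Round dark slate coaster, fixed, 70 mm in diameter, 4 mm thick, lying on the parchment board, its top 13 mm above the bench. Origin: centre of its underside (9 mm above the bench), z up.
- board: Dark wooden board with brown parchment, fixed, 150 (its x) by 200 mm (its y), 9 mm thick, with six chocolate pralines (30 mm across, 18 mm high) in two rows at its y = -75 and -35 mm, x = -50, 0, +50 mm (within 4 mm); two are dusted gold. The coaster lies on its other half. Not to be touched. Origin: centre of its underside, z up.
- red_bottle: Squeeze bottle, red, white paper band low down: upright cylinder 42 mm across, 114 mm high, then a sloping red shoulder and a slim white nozzle with red tip, 145 mm over all. Loose, rigid, 0.13 to 0.27 kg. Starts upright in one of three compartments of the caddy: back left, back right or front middle. Origin: centre of its underside, z up.
- green_bottle: Squeeze bottle, green, white paper band low down: upright cylinder 42 mm across, 114 mm high, then a sloping green shoulder and a slim white nozzle with green tip, 145 mm over all. Loose, rigid, 0.13 to 0.27 kg. Starts upright in one of three compartments of the caddy: back left, back right or front middle. Origin: centre of its underside, z up.
- blue_bottle: Squeeze bottle, blue, white paper band low down: upright cylinder 42 mm across, 114 mm high, then a sloping blue shoulder and a slim white nozzle with blue tip, 145 mm over all. Loose, rigid, 0.13 to 0.27 kg. Starts upright in one of three compartments of the caddy: back left, back right or front middle. Origin: centre of its underside, z up.
- gold_pot: Round screw-lid pot of gold lustre powder, 52 mm in diameter, 42 mm high, gold lid and body, loose, about 90 g. It stands in the back middle compartment of the caddy, a bottle to its left, one to its right and one in front, the high back wall behind it. Origin: centre of its underside, z up.
- rose_pot: Round screw-lid pot of rose lustre powder, 52 mm in diameter, 42 mm high, dark rose-red lid and body, loose, about 90 g. Stands in the front left compartment of the caddy and stays there. Origin: centre of its underside, z up.
- pearl_pot: Round screw-lid pot of pearl lustre powder, 52 mm in diameter, 42 mm high, off-white lid and body, loose, about 90 g. Stands in the front right compartment of the caddy and stays there. Origin: centre of its underside, z up.
Things that resemble listed ones, but are neither listed nor needed, are in the scene too. Of the things that look like the red_bottle, the largest one is meant. Of the things that look like the pearl_pot, take the one that is farthest to the robot's right at the start.

How it is judged:
By the outcome, as a careful person would: the job done as asked, in the order asked, and still so for the second after the job is handed in, with the robot touching nothing.
It also fails if it takes over 149 s, if anything falls off the work surface, if the arm or the gripper's body presses on something with over 40 N, if the wrist force passes 120 N, or if a joint passes its speed limit or range.

## Working session

There is one attempt and no reset: what is moved stays moved. The work goes in short steps, Python scripts to look and compute and a tool call to move; the robot and the scene stay as the last step left them, time stands still between calls to the robot, and variables do not carry over. Pictures are saved under pics/ and viewed, and the job is handed in when it is done.

Besides the shell and the picture viewer there is one more tool, called after "Emit:" by a JSON object that holds its "method" and its "body", one argument or row to a line. carry_out: Moves the arm, as the interface text tells. Its arguments: {"type":"object","properties":{"linear":{"type":"array","items":{"type":"array","items":{"type":"number"}}},"twist":{"type":"array","items":{"type":"number"}},"fingers":{"type":"number"}},"required":["linear","twist"]}

```bash
ls; mkdir -p pics; python3 - <<'E'
from plant import ctrl
import cv2
print(ctrl.get_obs(), ctrl.grip_depth)
for n in("scene","top"):
    cv2.imwrite(f"pics/{n}0.png",ctrl.snapshot(n)); print(ctrl.camera_params(n))
E
```

```text
pics
{'clock': 0.0, 'joint_pos': array([ 9.01315394e+01,  2.05908849e+01,  6.35502446e-01, -2.13108376e-02,
       -7.01353876e+01, -1.65048783e+01]), 'qvel': array([-0.01895756,  0.06571735, -0.02846218,  0.06818458,  0.15725724,
       -0.00211365]), 'tau': array([ 8.34954608e-05, -5.82722247e+01,  2.93058103e+01,  6.99725792e+00,
        6.95596682e-03, -1.44915562e-04]), 'tool_pos': array([0.19024416, 0.64744056, 0.40373805]), 'orientation': array([-1.79993418e+02, -9.27219185e-02, -1.06380601e+02]), 'force': array([-0.26303129,  0.28513822, -0.0689846 ]), 'moment': array([0.02416139, 0.00170786, 0.00820753]), 'opening': 0.08767316803798654} 0.1593
{'fovy': 54.90310052021095, 'cx': 312.3567025628575, 'cy': 244.7258148833214, 'eye': array([ 0.8951654 , -0.59740457,  0.862546  ]), 'rotation': array([-138.98376374,    0.77640598,   32.5765413 ])}
{'fovy': 46.5590858476368, 'cx': 315.901663403198, 'cy': 241.08092898615152, 'eye': array([ 0.42744649, -0.00222358,  1.14954593]), 'rotation': array([-175.8308797 ,    0.2551192 ,  -91.27187372])}
```

View pics/scene0.png

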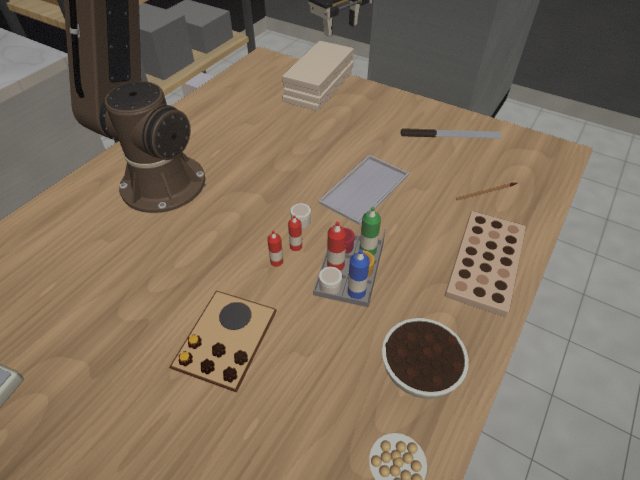

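View pics/top0.png

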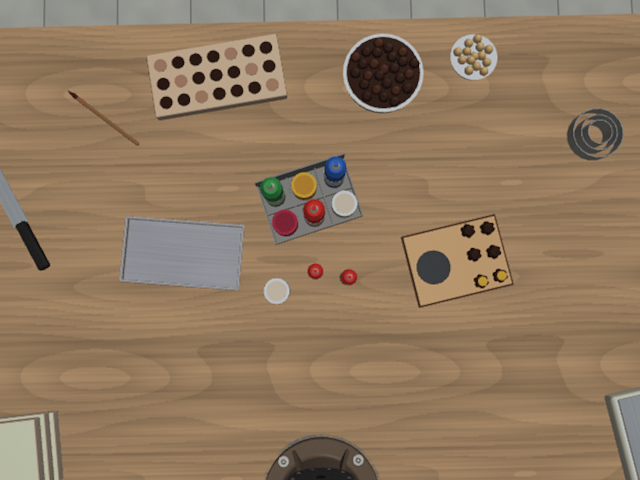

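The top view has +x up and +y left. It shows the caddy around (308,200), tray (182,254), board (457,261) and coaster (433,267). The decoys are a white pot at (276,291) and small red bottles at (315,271) and (349,277). I'll enlarge it next.

```bash
python3 - <<'E'
import cv2
a=cv2.imread("pics/top0.png")
cv2.imwrite("pics/c1.png",cv2.resize(a[140:260,240:380],None,fx=5,fy=5,interpolation=cv2.INTER_CUBIC))
cv2.imwrite("pics/c2.png",cv2.resize(a[205:300,110:250],None,fx=5,fy=5,interpolation=cv2.INTER_CUBIC))
cv2.imwrite("pics/c3.png",cv2.resize(a[205:315,390:520],None,fx=5,fy=5,interpolation=cv2.INTER_CUBIC))
E
```

```text
(no output)
```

View pics/c1.png

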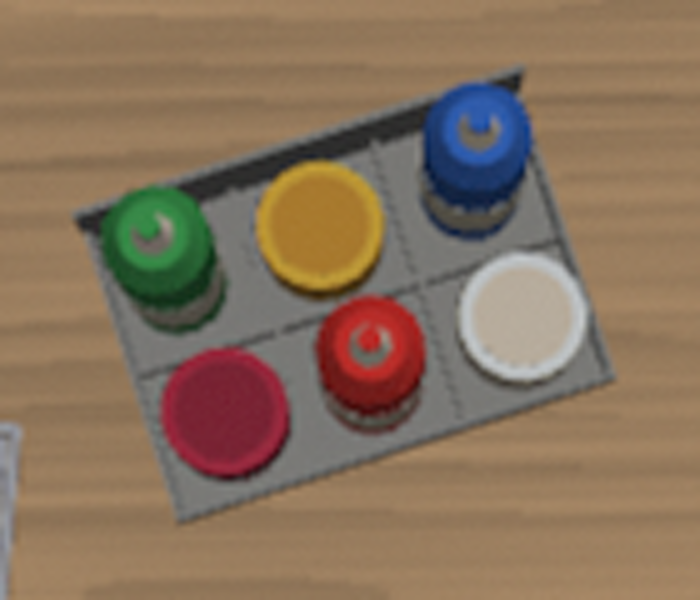

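View pics/c2.png

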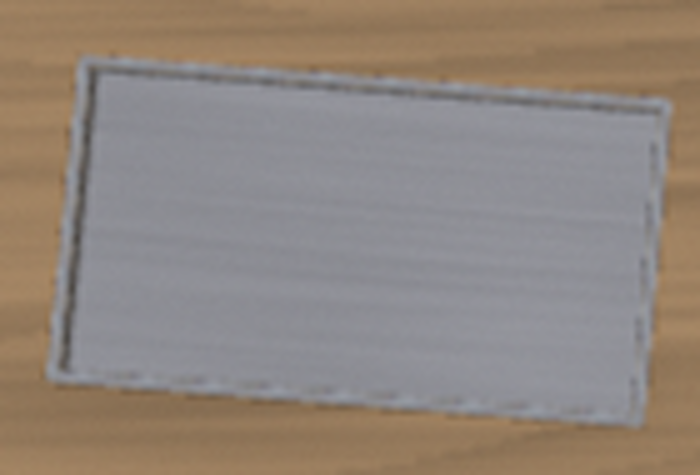

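View pics/c3.png

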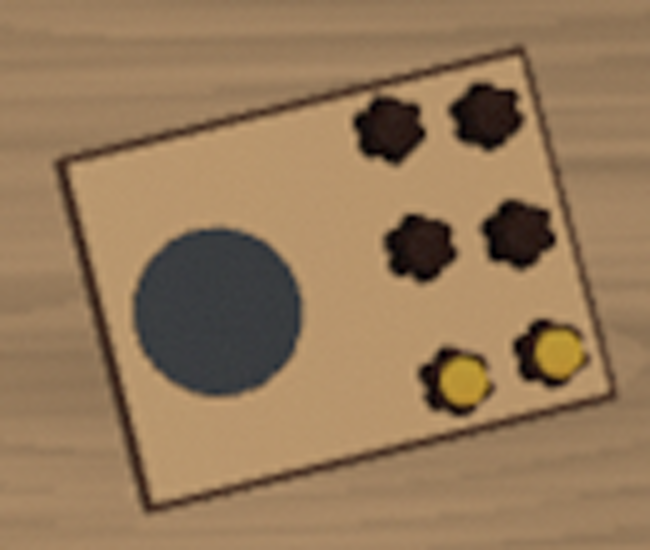

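The crops give the caddy front corners at (178,522) and (614,380), with the gold lid at (319,227). Bottle tips are red (371,340), green (152,232) and blue (481,124). The tray and board corners are also clear. Next I'll compute poses and check them against the known sizes.

```bash
cat > h.py <<'E'
import numpy as np, cv2
from scipy.spatial.transform import Rotation as Ro
from plant import ctrl
def cam(n):
    p=ctrl.camera_params(n); R=Ro.from_euler('xyz',p['rotation'],degrees=True).as_matrix()
    f=240/np.tan(np.radians(p['fovy']/2)); return p,R,f
def ray(n,u,v,z):
    p,R,f=cam(n); d=R@np.array([(u-p['cx'])/f,(v-p['cy'])/f,1]); e=np.array(p['eye'])
    return (e+d*(z-e[2])/d[2])
def proj(n,P):
    p,R,f=cam(n); c=R.T@(np.array(P)-p['eye']); return np.array([f*c[0]/c[2]+p['cx'],f*c[1]/c[2]+p['cy']])
def rigid(model,world):
    # 2D pose: yaw, t
    m=np.array(model);w=np.array(world);mc=m-m.mean(0);wc=w-w.mean(0)
    a=np.arctan2((mc[:,0]*wc[:,1]-mc[:,1]*wc[:,0]).sum(),(mc*wc).sum())
    c,s=np.cos(a),np.sin(a);R=np.array([[c,-s],[s,c]]);t=w.mean(0)-R@m.mean(0)
    return np.degrees(a),t,np.abs((m@R.T+t)-w).max(1)
E
python3 - <<'E'
from h import *
def g(x,y,ox,oy,z,n="top",k=5): return ray(n,(x+.5)/k-.5+ox,(y+.5)/k-.5+oy,z)[:2]
np.set_printoptions(precision=4,suppress=True)
C=lambda x,y,z:g(x,y,240,140,z)
cad=rigid([(-.0635,.0945),(-.0635,-.0945),(.0635,.0945),(.0635,-.0945)],[C(178,522,.018),C(614,380,.018),C(77,217,.058),C(522,68,.058)]);print('caddy',cad)
a=np.radians(cad[0]);R=np.array([[np.cos(a),-np.sin(a)],[np.sin(a),np.cos(a)]])
for n,x,y,z in [("gold",319,227,.045),("rose",225,412,.045),("pearl",523,316,.045),("redtip",371,340,.148),("greentip",152,232,.148),("bluetip",481,124,.148),("redsh",371,352,.117),("greensh",158,238,.117),("bluesh",477,137,.117)]:
    w=C(x,y,z); print(n,w,(w-cad[1])@R*1000)
T=lambda x,y:g(x,y,110,205,.015)
print('tray',rigid([(.065,.12),(.065,-.12),(-.065,-.12),(-.065,.12)],[T(80,57),T(672,102),T(642,427),T(48,378)]))
B=lambda x,y,z=.009:g(x,y,390,205,z)
print('board',rigid([(.075,.1),(.075,-.1),(-.075,-.1),(-.075,.1)],[B(60,160),B(523,48),B(615,397),B(148,510)]))
print('coaster',B(218,312,.013))
for n,u,v,z in [("wpot",276,291,.042),("r1",315,271,.1),("r2",349,277,.1)]: print(n,ray("top",u,v,z))
print(proj("top",[0,0,0]))
E
```

```text
caddy (np.float64(16.931507923862096), array([0.5929, 0.0122]), array([0.0013, 0.0017, 0.0024, 0.0009]))
gold [0.6211 0.0234] [30.2103  2.5055]
rose [0.5475 0.0624] [-28.7848  61.1824]
pearl [ 0.5833 -0.0572] [-29.3685 -63.6532]
redtip [0.5613 0.0031] [-32.878    0.4457]
greentip [0.6026 0.0816] [29.4743 63.5922]
bluetip [ 0.6395 -0.0387] [ 29.751  -62.2351]
redsh [0.5609 0.0033] [-33.1458   0.8016]
greensh [0.6057 0.082 ] [32.5558 63.06  ]
bluesh [ 0.6411 -0.0382] [ 31.487  -62.2482]
tray (np.float64(-5.798153614275897), array([0.4927, 0.2751]), array([0.0018, 0.0019, 0.0016, 0.0013]))
board (np.float64(12.235578678983991), array([ 0.4651, -0.2861]), array([0.0024, 0.0018, 0.0024, 0.002 ]))
coaster [ 0.4522 -0.2364]
wpot [0.411 0.082 0.042]
r1 [0.4477 0.0037 0.1   ]
r2 [ 0.435  -0.0599  0.1   ]
[322.0947 496.0538]
```

Sizes fit within about 2 mm and nothing shows lens distortion. I'll cross-check the bottle and gold positions with the scene camera.

```bash
python3 - <<'E'
import cv2
a=cv2.imread("pics/scene0.png")
cv2.imwrite("pics/c4.png",cv2.resize(a[195:315,300:400],None,fx=5,fy=5,interpolation=cv2.INTER_CUBIC))
from h import *
for n,P in dict(red=(.5611,.0032,.148),green=(.6042,.0818,.148),blue=(.6403,-.0385,.148),gold=(.6211,.0234,.045),rose=(.5475,.0624,.045),coaster=(.4522,-.2364,.013),tray=(.4927,.2751,.003)).items():
    p=proj("scene",P); print(n,p.round(1),((p-[300,195]+.5)*5-.5).round(0))
E
```

```text
red [336.4 221.8] [184. 136.]
green [371.5 207.3] [360.  64.]
blue [359.6 249.3] [300. 273.]
gold [362.4 257.6] [314. 315.]
rose [343.1 234.3] [217. 199.]
coaster [235.  313.9] [-323.  597.]
tray [364.  188.3] [322. -32.]
```

View pics/c4.png

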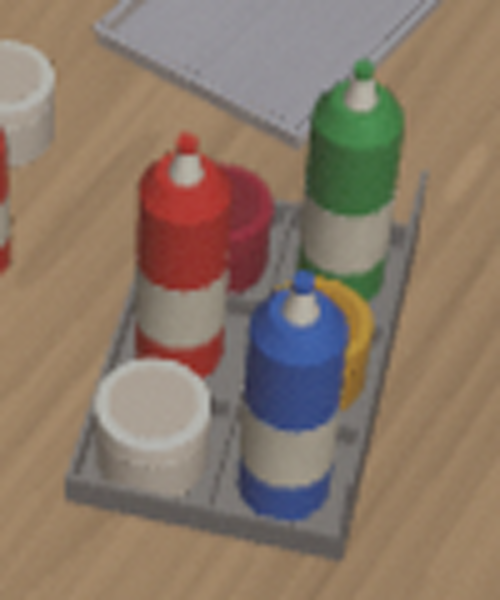

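```bash
cat >> h.py <<'E'
def go(x,y,z,yaw=None):
    o=ctrl.get_obs(); R=Ro.from_euler('xyz',o['orientation'],degrees=True).as_matrix()
    d=R.T@(np.array([x,y,z])-o['tool_pos'])*100
    tw=0 if yaw is None else -((yaw-o['orientation'][2]+180)%360-180)
    print('lin cm',d.round(2),'twist',round(tw,2),'t',round(o['clock'],2),'F',o['force'].round(2),'op',round(o['opening'],4),'pos',o['tool_pos'].round(4),o['orientation'].round(2))
E
python3 -c "
from h import *
go(.561,.003,.44,-163.1)"
```

```text
lin cm [ 51.38 -53.74  -3.53] twist 56.72 t 0.1 F [ 0.74  0.48 -0.04] op 0.0873 pos [0.1903 0.6475 0.4038] [-1.7999e+02 -8.0000e-02 -1.0638e+02]
```

Emit:
{"method": "carry_out", "body": {
  "linear": [
    [2, -2, -1],
    [5, -5, -2],
    [9, -9.5, -3],
    [12, -12.5, -3.5],
    [15, -16, -3.5],
    [18, -19, -3.5],
    [21, -22, -3.5],
    [24, -25, -3.5],
    [27, -28, -3.5],
    [30, -31, -3.5],
    [33, -34, -3.5],
    [35, -36.5, -3.5]
  ],
  "twist": [3, 8, 14, 20, 26, 32, 38, 44, 50, 54, 56, 56.7],
  "fingers": 1
}}

```text
clock: 1.1
tool_pos: [0.4305, 0.2247, 0.4395]
orientation: [-179.9, -0.0, -163.2]
force: [0.4, 0.6, 0.2]
opening: 0.0877
```

```bash
python3 -c "
from h import *
go(.561,.003,.44,-163.1)"
```

```text
lin cm [ -6.08 -24.99  -0.03] twist -0.08 t 1.1 F [0.35 0.63 0.18] op 0.0877 pos [0.4305 0.2247 0.4395] [-1.7995e+02 -3.0000e-02 -1.6318e+02]
```

Emit:
{"method": "carry_out", "body": {
  "linear": [
    [-1, -4, 0],
    [-1.8, -7.5, 0],
    [-2.7, -11, 0],
    [-3.6, -14.5, 0],
    [-4.4, -18, 0],
    [-5.2, -21, 0],
    [-5.7, -23.5, 0],
    [-6.1, -25, 0],
    [-6.1, -25, 0],
    [-6.1, -25, 0],
    [-6.1, -25, 0],
    [-6.1, -25, 0]
  ],
  "twist": [0, 0, 0, 0, 0, 0, 0, 0, 0, 0, 0, 0]
}}

```text
clock: 2.1
tool_pos: [0.5609, 0.0037, 0.4397]
orientation: [-180.0, -0.0, -163.1]
force: [-1.2, -0.5, -0.1]
opening: 0.0879
```

```bash
python3 -c "
from h import *
go(.561,.003,.2663,-163.1)
cv2.imwrite('pics/top1.png',ctrl.snapshot('top'))
cv2.imwrite('pics/sc1.png',ctrl.snapshot('scene'))"
```

```text
lin cm [-0.   -0.05 17.34] twist -0.04 t 2.1 F [-1.21 -0.47 -0.11] op 0.0879 pos [0.5609 0.0037 0.4397] [-1.7995e+02 -3.0000e-02 -1.6314e+02]
```

View pics/sc1.png

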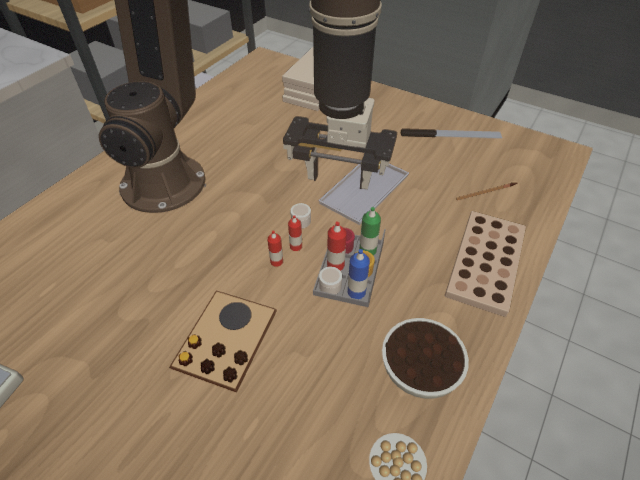

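The gripper hangs above red with its jaws along caddy x, and its long side lies along the jaw axis. Now I'll descend and grip.

Emit:
{"method": "carry_out", "body": {
  "linear": [
    [0, -0.05, 2.5],
    [0, -0.05, 5.5],
    [0, -0.05, 8.5],
    [0, -0.05, 11],
    [0, -0.05, 13],
    [0, -0.05, 14.5],
    [0, -0.05, 15.7],
    [0, -0.05, 16.5],
    [0, -0.05, 17],
    [0, -0.05, 17.3],
    [0, -0.05, 17.3],
    [0, -0.05, 17.3]
  ],
  "twist": [0, 0, 0, 0, 0, 0, 0, 0, 0, 0, 0, 0]
}}

```text
clock: 3.2
tool_pos: [0.5613, 0.0034, 0.2675]
orientation: [-179.9, 0.0, -163.1]
force: [0.8, 0.6, -0.1]
opening: 0.0877
```

Emit:
{"method": "carry_out", "body": {
  "linear": [
    [0, 0, 0],
    [0, 0, 0],
    [0, 0, 0],
    [0, 0, 0],
    [0, 0, 0],
    [0, 0, 0],
    [0, 0, 0],
    [0, 0, 0],
    [0, 0, 0],
    [0, 0, 0]
  ],
  "twist": [0, 0, 0, 0, 0, 0, 0, 0, 0, 0],
  "fingers": -1
}}

```text
clock: 4.03
tool_pos: [0.5613, 0.0034, 0.2675]
orientation: [-179.9, 0.0, -163.1]
force: [1.0, -0.7, 0.5]
opening: 0.0414
```

```bash
python3 -c "
from h import *
go(.561,.003,.2663,-163.1)"
```

```text
lin cm [ 0.04 -0.03  0.12] twist 0.01 t 4.03 F [ 1.05 -0.73  0.47] op 0.0414 pos [0.5613 0.0034 0.2675] [-1.7995e+02  4.0000e-02 -1.6309e+02]
```

Emit:
{"method": "carry_out", "body": {
  "linear": [
    [0, 0, -0.3],
    [0, 0, -0.8],
    [0, 0, -1.8],
    [0, 0, -3.2],
    [0, 0, -5],
    [0, 0, -7],
    [0, 0, -9],
    [0, 0, -11],
    [0, 0, -13],
    [0, 0, -15],
    [0, 0, -16.5],
    [0, 0, -17]
  ],
  "twist": [0, 0, 0, 0, 0, 0, 0, 0, 0, 0, 0, 0]
}}

```text
clock: 5.03
tool_pos: [0.5613, 0.0034, 0.4413]
orientation: [-179.9, 0.3, -163.1]
force: [0.7, -0.1, -1.4]
opening: 0.0415
```

```bash
python3 -c "
from h import *
go(.5,.3467,.4380,-163.1)"
```

```text
lin cm [-4.13 34.63  0.3 ] twist 0.03 t 5.03 F [ 0.74 -0.11 -1.4 ] op 0.0415 pos [0.5613 0.0034 0.4413] [-179.91    0.32 -163.07]
```

Emit:
{"method": "carry_out", "body": {
  "linear": [
    [-0.1, 1, 0],
    [-0.4, 3, 0],
    [-0.7, 6, 0],
    [-1.1, 9, 0],
    [-1.5, 12.5, 0],
    [-1.9, 16, 0],
    [-2.3, 19.5, 0],
    [-2.7, 23, 0],
    [-3.2, 26.5, 0],
    [-3.6, 30, 0],
    [-3.9, 32.5, 0],
    [-4.1, 34, 0]
  ],
  "twist": [0, 0, 0, 0, 0, 0, 0, 0, 0, 0, 0, 0]
}}

```text
clock: 6.03
tool_pos: [0.5003, 0.3435, 0.4398]
orientation: [-179.9, 0.2, -163.0]
force: [-0.4, -0.3, -2.1]
opening: 0.0414
```

Emit:
{"method": "carry_out", "body": {
  "linear": [
    [0, 0.5, 0],
    [0, 0.5, 0],
    [0, 0.5, 0]
  ],
  "twist": [0, 0, 0]
}}

```text
clock: 6.28
tool_pos: [0.4986, 0.3479, 0.4392]
orientation: [-179.9, 0.2, -163.0]
force: [-0.1, 0.3, -1.5]
opening: 0.0415
```

```bash
python3 -c "
from h import *
go(.5,.3467,.2680,-163.1)"
```

```text
lin cm [-0.04 -0.12 17.13] twist 0.15 t 6.28 F [-0.15  0.31 -1.46] op 0.0415 pos [0.4986 0.3479 0.4392] [-1.7986e+02  1.7000e-01 -1.6295e+02]
```

Emit:
{"method": "carry_out", "body": {
  "linear": [
    [0, -0.1, 2],
    [0, -0.1, 4.5],
    [0, -0.1, 7.5],
    [0, -0.1, 10],
    [0, -0.1, 12],
    [0, -0.1, 13.5],
    [0, -0.1, 14.7],
    [0, -0.1, 15.6],
    [0, -0.1, 16.2],
    [0, -0.1, 16.5],
    [0, -0.1, 16.6],
    [0, -0.1, 16.6]
  ],
  "twist": [0, 0, 0, 0, 0, 0, 0, 0, 0, 0, 0, 0]
}}

```text
clock: 7.28
tool_pos: [0.4997, 0.3466, 0.2737]
orientation: [-179.9, 0.2, -163.0]
force: [-0.0, -0.1, -1.5]
opening: 0.0413
```

```bash
python3 -c "
from h import *
go(.5,.3467,.2675,-163.1)"
```

```text
lin cm [-0.03  0.    0.62] twist 0.14 t 7.28 F [-0.   -0.13 -1.53] op 0.0413 pos [0.4997 0.3466 0.2737] [-179.87    0.2  -162.96]
```

Emit:
{"method": "carry_out", "body": {
  "linear": [
    [0, 0, 0.15],
    [0, 0, 0.3],
    [0, 0, 0.45],
    [0, 0, 0.55],
    [0, 0, 0.6],
    [0, 0, 0.62],
    [0, 0, 0.62]
  ],
  "twist": [0, 0, 0, 0, 0, 0, 0]
}}

```text
clock: 7.87
tool_pos: [0.4997, 0.3466, 0.2676]
orientation: [-179.9, 0.2, -162.9]
force: [-0.2, -0.5, 0.3]
opening: 0.0414
```

```bash
python3 -c "
from h import *
go(.5,.3467,.2675,-163.1)"
```

```text
lin cm [-0.03 -0.    0.01] twist 0.15 t 7.87 F [-0.17 -0.49  0.26] op 0.0414 pos [0.4997 0.3466 0.2676] [-179.87    0.21 -162.95]
```

Contact: the force went from -1.5 to +0.3 N. I'll release and rise.

Emit:
{"method": "carry_out", "body": {
  "linear": [
    [0, 0, 0],
    [0, 0, 0],
    [0, 0, 0],
    [0, 0, 0],
    [0, 0, 0],
    [0, 0, 0]
  ],
  "twist": [0, 0, 0, 0, 0, 0],
  "fingers": 1
}}

```text
clock: 8.37
tool_pos: [0.4997, 0.3467, 0.2676]
orientation: [-179.9, 0.2, -163.0]
force: [1.8, 0.5, 0.2]
opening: 0.0761
```

Emit:
{"method": "carry_out", "body": {
  "linear": [
    [0, 0, -1],
    [0, 0, -3],
    [0, 0, -6],
    [0, 0, -9],
    [0, 0, -12],
    [0, 0, -15],
    [0, 0, -17],
    [0, 0, -17]
  ],
  "twist": [0, 0, 0, 0, 0, 0, 0, 0]
}}

```text
clock: 9.03
tool_pos: [0.4997, 0.347, 0.4442]
orientation: [179.9, 0.7, -162.9]
force: [0.6, -0.0, 1.1]
opening: 0.0874
```

```bash
python3 -c "
from h import *
go(.6045,.0818,.440,-163.1)"
```

```text
lin cm [ -2.23 -28.43   0.4 ] twist 0.18 t 9.03 F [ 0.61 -0.01  1.13] op 0.0874 pos [0.4997 0.347  0.4442] [ 179.92    0.68 -162.92]
```

Emit:
{"method": "carry_out", "body": {
  "linear": [
    [-0.2, -2, 0],
    [-0.5, -5, 0],
    [-0.8, -9, 0],
    [-1.1, -13, 0],
    [-1.4, -17, 0],
    [-1.7, -21, 0],
    [-2, -24.5, 0],
    [-2.1, -27, 0],
    [-2.2, -28.4, 0],
    [-2.2, -28.4, 0],
    [-2.2, -28.4, 0],
    [-2.2, -28.4, 0]
  ],
  "twist": [0, 0, 0, 0, 0, 0, 0, 0, 0, 0, 0, 0]
}}

```text
clock: 10.03
tool_pos: [0.6039, 0.0826, 0.4441]
orientation: [179.9, 0.7, -162.9]
force: [-0.1, -0.2, -0.6]
opening: 0.0879
```

```bash
python3 -c "
from h import *
go(.6045,.0818,.2672,-163.1)
cv2.imwrite('pics/sc2.png',ctrl.snapshot('scene'))"
```

```text
lin cm [ 0.17 -0.12 17.69] twist 0.19 t 10.03 F [-0.11 -0.19 -0.65] op 0.0879 pos [0.6039 0.0826 0.4441] [ 179.91    0.68 -162.91]
```

View pics/sc2.png

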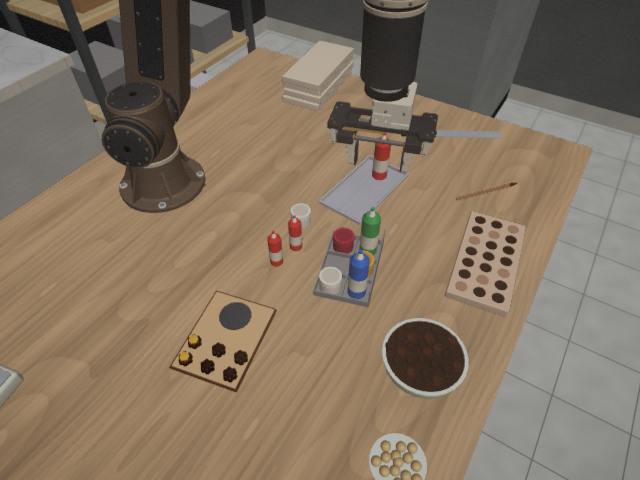

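Red stands upright on the tray at about (381,160). The gripper has picked up a 0.7° tilt from calls that began mid-motion, so I'll watch that and let moves settle. Now descending on green.

Emit:
{"method": "carry_out", "body": {
  "linear": [
    [0, -0.1, 3],
    [0.05, -0.1, 7],
    [0.1, -0.1, 11],
    [0.1, -0.1, 14]
  ],
  "twist": [0, 0, 0, 0]
}}

```text
clock: 10.42
tool_pos: [0.6034, 0.0834, 0.3015]
orientation: [179.9, 0.6, -162.8]
force: [-0.2, 0.9, -0.8]
opening: 0.0875
```

```bash
python3 -c "
from h import *
go(.6045,.0818,.2672,-163.1)"
```

```text
lin cm [-0.02 -0.19  3.43] twist 0.3 t 10.42 F [-0.24  0.93 -0.75] op 0.0875 pos [0.6034 0.0834 0.3015] [ 179.87    0.6  -162.8 ]
```

Emit:
{"method": "carry_out", "body": {
  "linear": [
    [0, -0.1, 1],
    [0, -0.2, 2],
    [0, -0.2, 2.8],
    [0, -0.2, 3.2],
    [0, -0.2, 3.4],
    [0, -0.2, 3.4],
    [0, -0.2, 3.4],
    [0, -0.2, 3.4]
  ],
  "twist": [0, 0, 0, 0, 0, 0, 0, 0]
}}

```text
clock: 11.08
tool_pos: [0.6046, 0.0818, 0.2685]
orientation: [179.9, 0.7, -162.8]
force: [-0.6, 0.7, -0.3]
opening: 0.0877
```

Emit:
{"method": "carry_out", "body": {
  "linear": [
    [0, 0, 0],
    [0, 0, 0],
    [0, 0, 0],
    [0, 0, 0],
    [0, 0, 0],
    [0, 0, 0],
    [0, 0, 0],
    [0, 0, 0],
    [0, 0, 0],
    [0, 0, 0]
  ],
  "twist": [0, 0, 0, 0, 0, 0, 0, 0, 0, 0],
  "fingers": -1
}}

```text
clock: 11.92
tool_pos: [0.6045, 0.0818, 0.2684]
orientation: [179.9, 0.7, -162.8]
force: [0.2, 1.2, -0.1]
opening: 0.0416
```

```bash
python3 -c "
from h import *
go(.6045,.0818,.2672,-163.1)"
```

```text
lin cm [0.   0.01 0.12] twist 0.3 t 11.92 F [ 0.2   1.18 -0.06] op 0.0416 pos [0.6045 0.0818 0.2684] [ 179.87    0.68 -162.8 ]
```

Now a slower lift that settles at the end.

Emit:
{"method": "carry_out", "body": {
  "linear": [
    [0.05, 0, -0.5],
    [0, 0, -2],
    [0, 0, -4],
    [0, 0, -6.5],
    [0, 0, -9],
    [0, 0, -11.5],
    [0, 0, -14],
    [0, 0, -15.5],
    [0, 0, -16.5],
    [0, 0, -17],
    [0, 0, -17],
    [0, 0, -17]
  ],
  "twist": [0, 0, 0, 0, 0, 0, 0, 0, 0, 0, 0, 0]
}}

```text
clock: 12.92
tool_pos: [0.6025, 0.0808, 0.4374]
orientation: [179.9, 0.6, -162.8]
force: [-0.1, 0.0, -2.3]
opening: 0.0413
```

```bash
python3 -c "
from h import *
go(.4927,.2751,.4380,-163.1)"
```

```text
lin cm [ 4.74 21.81 -0.06] twist 0.29 t 12.92 F [-0.12  0.04 -2.33] op 0.0413 pos [0.6025 0.0808 0.4374] [ 179.85    0.6  -162.81]
```

Emit:
{"method": "carry_out", "body": {
  "linear": [
    [0.2, 1, 0],
    [0.7, 3, 0],
    [1.3, 6, 0],
    [2, 9, 0],
    [2.6, 12, 0],
    [3.3, 15, 0],
    [3.9, 18, 0],
    [4.3, 20, 0],
    [4.6, 21.3, 0],
    [4.7, 21.8, 0],
    [4.7, 21.8, 0],
    [4.7, 21.8, 0]
  ],
  "twist": [0, 0, 0, 0, 0, 0, 0, 0, 0, 0, 0, 0]
}}

```text
clock: 13.92
tool_pos: [0.4931, 0.2749, 0.4369]
orientation: [179.9, 0.5, -162.8]
force: [-0.2, -0.0, -3.6]
opening: 0.0417
```

```bash
python3 -c "
from h import *
go(.4927,.2751,.2684,-163.1)"
```

```text
lin cm [ 2.000e-01 -1.000e-02  1.685e+01] twist 0.32 t 13.92 F [-0.24 -0.04 -3.61] op 0.0417 pos [0.4931 0.2749 0.4369] [ 179.89    0.54 -162.78]
```

Emit:
{"method": "carry_out", "body": {
  "linear": [
    [0, 0, 2],
    [0, 0, 4.5],
    [0.1, 0, 7.5],
    [0.1, 0, 10],
    [0.2, 0, 12],
    [0.2, 0, 13.5],
    [0.2, 0, 14.7],
    [0.2, 0, 15.5],
    [0.2, 0, 16],
    [0.2, 0, 16.4],
    [0.2, 0, 16.5],
    [0.2, 0, 16.5]
  ],
  "twist": [0, 0, 0, 0, 0, 0, 0, 0, 0, 0, 0, 0]
}}

```text
clock: 14.92
tool_pos: [0.4928, 0.275, 0.2721]
orientation: [179.9, 0.6, -162.8]
force: [0.9, -0.1, -1.9]
opening: 0.0416
```

```bash
python3 -c "
from h import *
go(.4927,.2751,.2684,-163.1)"
```

```text
lin cm [0.01 0.01 0.37] twist 0.3 t 14.92 F [ 0.93 -0.11 -1.85] op 0.0416 pos [0.4928 0.275  0.2721] [ 179.88    0.56 -162.8 ]
```

Emit:
{"method": "carry_out", "body": {
  "linear": [
    [0, 0, 0.1],
    [0, 0, 0.2],
    [0, 0, 0.28],
    [0, 0, 0.34],
    [0, 0, 0.37],
    [0, 0, 0.37]
  ],
  "twist": [0, 0, 0, 0, 0, 0]
}}

```text
clock: 15.42
tool_pos: [0.4928, 0.2751, 0.2685]
orientation: [179.9, 0.6, -162.8]
force: [-0.2, -0.4, -1.7]
opening: 0.0415
```

Emit:
{"method": "carry_out", "body": {
  "linear": [
    [0, 0, 0],
    [0, 0, 0],
    [0, 0, 0],
    [0, 0, 0],
    [0, 0, 0],
    [0, 0, 0],
    [0, 0, 0]
  ],
  "twist": [0, 0, 0, 0, 0, 0, 0],
  "fingers": 1
}}

```text
clock: 16.0
tool_pos: [0.4929, 0.2751, 0.2686]
orientation: [179.9, 0.6, -162.8]
force: [-0.2, 0.1, -0.4]
opening: 0.0828
```

Emit:
{"method": "carry_out", "body": {
  "linear": [
    [0, 0, -1],
    [0, 0, -3],
    [0, 0, -6],
    [0, 0, -9],
    [0, 0, -12],
    [0, 0, -14.5],
    [0, 0, -16],
    [0, 0, -16.8],
    [0, 0, -17],
    [0, 0, -17],
    [0, 0, -17]
  ],
  "twist": [0, 0, 0, 0, 0, 0, 0, 0, 0, 0, 0]
}}

```text
clock: 16.92
tool_pos: [0.4911, 0.2741, 0.4374]
orientation: [179.9, 0.5, -162.8]
force: [-1.3, 0.3, -0.5]
opening: 0.0876
```

```bash
python3 -c "
from h import *
go(.6403,-.0385,.4380,-163.1)"
```

```text
lin cm [ -5.01 -34.28  -0.07] twist 0.3 t 16.92 F [-1.27  0.33 -0.51] op 0.0876 pos [0.4911 0.2741 0.4374] [ 179.91    0.48 -162.8 ]
```

Emit:
{"method": "carry_out", "body": {
  "linear": [
    [-0.3, -2, 0],
    [-0.8, -5, 0],
    [-1.3, -9, 0],
    [-1.9, -13, 0],
    [-2.5, -17, 0],
    [-3.1, -21, 0],
    [-3.7, -25, 0],
    [-4.3, -29, 0],
    [-4.7, -32, 0],
    [-5, -34, 0],
    [-5, -34.3, 0],
    [-5, -34.3, 0]
  ],
  "twist": [0, 0, 0, 0, 0, 0, 0, 0, 0, 0, 0, 0]
}}

```text
clock: 17.92
tool_pos: [0.6405, -0.0401, 0.435]
orientation: [179.9, 0.3, -162.9]
force: [-0.2, 1.3, 0.2]
opening: 0.0874
```

```bash
python3 -c "
from h import *
go(.6403,-.0385,.2675,-163.1)"
```

```text
lin cm [ 0.05  0.12 16.75] twist 0.16 t 17.92 F [-0.16  1.33  0.24] op 0.0874 pos [ 0.6405 -0.0401  0.435 ] [ 179.88    0.28 -162.94]
```

Emit:
{"method": "carry_out", "body": {
  "linear": [
    [0, 0.1, 2.5],
    [0, 0.1, 5.5],
    [0, 0.1, 8.5],
    [0, 0.1, 11],
    [0, 0.1, 13],
    [0, 0.1, 14.5],
    [0, 0.1, 15.7],
    [0, 0.1, 16.3],
    [0, 0.1, 16.6],
    [0, 0.1, 16.7],
    [0, 0.1, 16.7],
    [0, 0.1, 16.7]
  ],
  "twist": [0, 0, 0, 0, 0, 0, 0, 0, 0, 0, 0, 0]
}}

```text
clock: 18.92
tool_pos: [0.6412, -0.0385, 0.269]
orientation: [179.9, 0.4, -162.9]
force: [-0.4, 0.8, 0.1]
opening: 0.0878
```

Emit:
{"method": "carry_out", "body": {
  "linear": [
    [0, 0, 0],
    [0, 0, 0],
    [0, 0, 0],
    [0, 0, 0],
    [0, 0, 0],
    [0, 0, 0],
    [0, 0, 0],
    [0, 0, 0],
    [0, 0, 0],
    [0, 0, 0]
  ],
  "twist": [0, 0, 0, 0, 0, 0, 0, 0, 0, 0],
  "fingers": -1
}}

```text
clock: 19.75
tool_pos: [0.6411, -0.0385, 0.2689]
orientation: [179.9, 0.4, -162.9]
force: [0.1, -0.5, 0.5]
opening: 0.0416
```

```bash
python3 -c "
from h import *
go(.6403,-.0385,.2675,-163.1)"
```

```text
lin cm [0.08 0.02 0.14] twist 0.17 t 19.75 F [ 0.07 -0.51  0.54] op 0.0416 pos [ 0.6411 -0.0385  0.2689] [ 179.89    0.35 -162.93]
```

Emit:
{"method": "carry_out", "body": {
  "linear": [
    [0, 0, -0.5],
    [0, 0, -2],
    [0, 0, -4],
    [0, 0, -6.5],
    [0, 0, -9],
    [0, 0, -11.5],
    [0, 0, -14],
    [0, 0, -15.5],
    [0, 0, -16.5],
    [0, 0, -17],
    [0, 0, -17],
    [0, 0, -17]
  ],
  "twist": [0, 0, 0, 0, 0, 0, 0, 0, 0, 0, 0, 0]
}}

```text
clock: 20.75
tool_pos: [0.64, -0.039, 0.4378]
orientation: [179.9, 0.3, -162.9]
force: [0.7, 0.2, -2.9]
opening: 0.0413
```

```bash
python3 -c "
from h import *
go(.4854,.2035,.4390,-163.1)"
```

```text
lin cm [ 7.66 27.72 -0.09] twist 0.16 t 20.75 F [ 0.72  0.17 -2.86] op 0.0413 pos [ 0.64   -0.039   0.4378] [ 179.86    0.27 -162.94]
```

Emit:
{"method": "carry_out", "body": {
  "linear": [
    [0.3, 1.2, -0.1],
    [1.1, 4, -0.1],
    [2.1, 7.5, -0.1],
    [3.1, 11.2, -0.1],
    [4.1, 15, -0.1],
    [5.1, 18.5, -0.1],
    [6, 22, -0.1],
    [6.8, 24.8, -0.1],
    [7.4, 26.8, -0.1],
    [7.7, 27.7, -0.1],
    [7.7, 27.7, -0.1],
    [7.7, 27.7, -0.1]
  ],
  "twist": [0, 0, 0, 0, 0, 0, 0, 0, 0, 0, 0, 0]
}}

```text
clock: 21.75
tool_pos: [0.4848, 0.2034, 0.4385]
orientation: [179.9, 0.2, -162.9]
force: [0.3, -0.5, -1.7]
opening: 0.0415
```

```bash
python3 -c "
from h import *
go(.4854,.2035,.2689,-163.1)"
```

```text
lin cm [-0.   -0.04 16.96] twist 0.24 t 21.75 F [ 0.32 -0.55 -1.73] op 0.0415 pos [0.4848 0.2034 0.4385] [ 179.89    0.21 -162.86]
```

Emit:
{"method": "carry_out", "body": {
  "linear": [
    [0, 0, 2],
    [0, 0, 4.5],
    [0, 0, 7.5],
    [0, 0, 10],
    [0, 0, 12],
    [0, 0, 13.5],
    [0, 0, 14.7],
    [0, 0, 15.6],
    [0, 0, 16.1],
    [0, 0, 16.5],
    [0, 0, 16.6],
    [0, 0, 16.6]
  ],
  "twist": [0, 0, 0, 0, 0, 0, 0, 0, 0, 0, 0, 0]
}}

```text
clock: 22.75
tool_pos: [0.4855, 0.2038, 0.2727]
orientation: [179.9, 0.2, -162.9]
force: [-0.3, 0.6, -1.5]
opening: 0.0416
```

```bash
python3 -c "
from h import *
go(.4854,.2035,.2689,-163.1)"
```

```text
lin cm [ 0.02 -0.03  0.38] twist 0.23 t 22.75 F [-0.31  0.6  -1.47] op 0.0416 pos [0.4855 0.2038 0.2727] [ 179.89    0.22 -162.87]
```

Emit:
{"method": "carry_out", "body": {
  "linear": [
    [0, 0, 0.1],
    [0, 0, 0.2],
    [0, 0, 0.28],
    [0, 0, 0.34],
    [0, 0, 0.38],
    [0, 0, 0.38]
  ],
  "twist": [0, 0, 0, 0, 0, 0]
}}

```text
clock: 23.25
tool_pos: [0.4855, 0.2039, 0.269]
orientation: [179.9, 0.2, -162.9]
force: [0.5, -0.2, -1.6]
opening: 0.0412
```

Emit:
{"method": "carry_out", "body": {
  "linear": [
    [0, 0, 0],
    [0, 0, 0],
    [0, 0, 0],
    [0, 0, 0],
    [0, 0, 0],
    [0, 0, 0],
    [0, 0, 0]
  ],
  "twist": [0, 0, 0, 0, 0, 0, 0],
  "fingers": 1
}}

```text
clock: 23.83
tool_pos: [0.4855, 0.2039, 0.269]
orientation: [179.9, 0.2, -162.9]
force: [0.5, -0.1, -0.8]
opening: 0.0827
```

Emit:
{"method": "carry_out", "body": {
  "linear": [
    [0, 0, -1],
    [0, 0, -3],
    [0, 0, -6],
    [0, 0, -9],
    [0, 0, -12],
    [0, 0, -14.5],
    [0, 0, -16],
    [0, 0, -16.8],
    [0, 0, -17],
    [0, 0, -17],
    [0, 0, -17]
  ],
  "twist": [0, 0, 0, 0, 0, 0, 0, 0, 0, 0, 0]
}}

```text
clock: 24.75
tool_pos: [0.4846, 0.2032, 0.4379]
orientation: [179.9, 0.1, -162.9]
force: [-0.1, 0.3, -0.4]
opening: 0.0877
```

```bash
python3 -c "
from h import *
go(.6211,.0232,.3,-73.1)
cv2.imwrite('pics/top3.png',ctrl.snapshot('top'))
cv2.imwrite('pics/sc3.png',ctrl.snapshot('scene'))"
```

```text
lin cm [ -7.71 -21.24  13.77] twist -89.77 t 24.75 F [-0.07  0.31 -0.37] op 0.0877 pos [0.4846 0.2032 0.4379] [ 1.7991e+02  1.4000e-01 -1.6287e+02]
```

View pics/sc3.png

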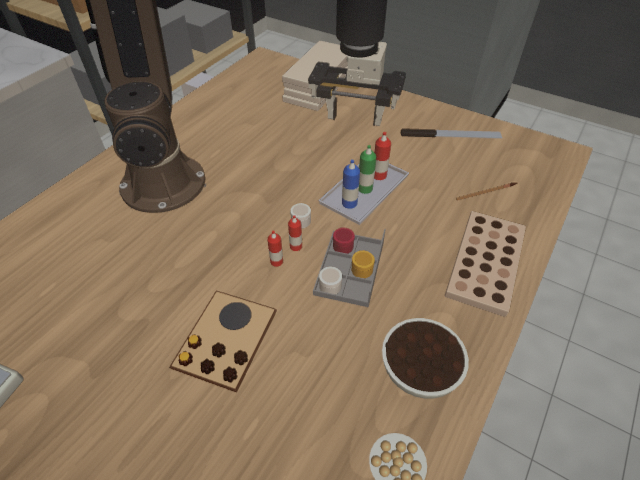

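View pics/top3.png

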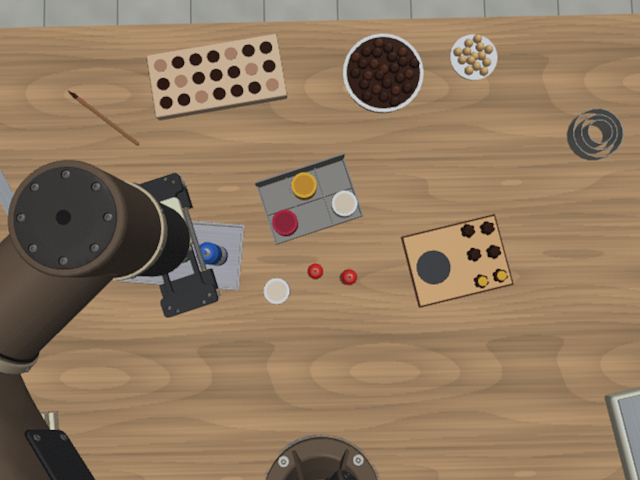

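All three bottles are upright on the tray, the caddy is otherwise unchanged and the gold lid is still at (304,185). Next is the gold pot, with the jaws turned along caddy y.

Emit:
{"method": "carry_out", "body": {
  "linear": [
    [-0.5, -1.5, 0],
    [-1.2, -3.5, 0],
    [-1.9, -5.5, 0],
    [-2.6, -7.5, 0],
    [-3.3, -9.5, 0],
    [-4, -11.5, 0],
    [-4.7, -13.5, 0],
    [-5.4, -15.5, 0],
    [-6.1, -17.5, 0],
    [-6.7, -19, 0],
    [-7.2, -20.5, 0],
    [-7.7, -21.2, 0]
  ],
  "twist": [-4, -11, -18, -25, -32, -39, -46, -53, -60, -67, -74, -80]
}}

```text
clock: 25.85
tool_pos: [0.6214, 0.0219, 0.436]
orientation: [180.0, 0.0, -82.6]
force: [0.3, 1.4, -0.7]
opening: 0.0877
```

Emit:
{"method": "carry_out", "body": {
  "linear": [
    [0, 0, 0.5],
    [0, 0, 2],
    [0, 0, 4],
    [0, 0, 6],
    [0, 0, 8],
    [0, 0, 10],
    [0, 0, 11.5],
    [0, 0, 12],
    [0, 0, 12],
    [0, 0, 12],
    [0, 0, 12]
  ],
  "twist": [-3, -7, -9, -9, -9, -9, -9, -9, -9, -9, -9]
}}

```text
clock: 26.77
tool_pos: [0.6218, 0.0221, 0.3169]
orientation: [-180.0, 0.0, -73.6]
force: [0.7, 0.2, -0.0]
opening: 0.0876
```

```bash
python3 -c "
from h import *
go(.6211,.0232,.2,-73.1)"
```

```text
lin cm [-0.12  0.04 11.69] twist -0.46 t 26.77 F [ 0.72  0.18 -0.04] op 0.0876 pos [0.6218 0.0221 0.3169] [-1.7997e+02  4.0000e-02 -7.3560e+01]
```

Emit:
{"method": "carry_out", "body": {
  "linear": [
    [-0.1, 0, 1.5],
    [-0.1, 0.05, 3.5],
    [-0.1, 0.05, 5.5],
    [-0.1, 0.05, 7.3],
    [-0.1, 0.05, 8.8],
    [-0.1, 0.05, 10],
    [-0.1, 0.05, 10.8],
    [-0.1, 0.05, 11.3],
    [-0.1, 0.05, 11.6],
    [-0.1, 0.05, 11.6],
    [-0.1, 0.05, 11.6]
  ],
  "twist": [-0.5, -0.5, -0.5, -0.5, -0.5, -0.5, -0.5, -0.5, -0.5, -0.5, -0.5]
}}

```text
clock: 27.68
tool_pos: [0.6214, 0.023, 0.2015]
orientation: [-179.9, 0.0, -73.1]
force: [0.4, -0.6, 0.6]
opening: 0.0876
```

```bash
python3 -c "
from h import *
go(.6211,.0232,.2,-73.1)
cv2.imwrite('pics/sc4.png',cv2.resize(ctrl.snapshot('scene')[195:315,300:400],None,fx=5,fy=5))"
```

```text
lin cm [-0.02  0.02  0.15] twist 0.05 t 27.68 F [ 0.38 -0.61  0.57] op 0.0876 pos [0.6214 0.023  0.2015] [-1.7991e+02  3.0000e-02 -7.3050e+01]
```

View pics/sc4.png

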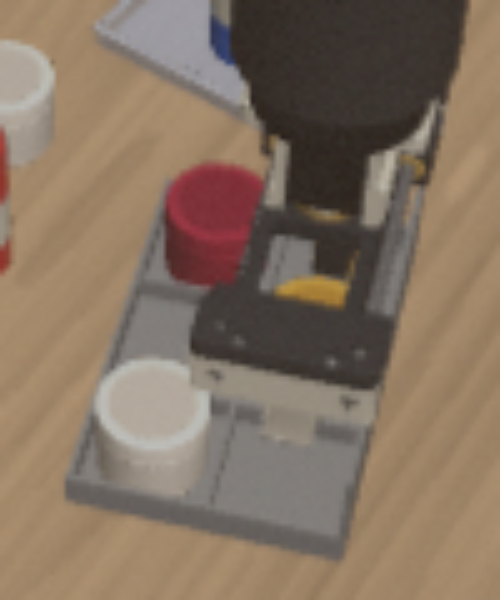

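The fingers straddle the gold pot above the dividers, with the right tip at about (290,425). Closing now.

Emit:
{"method": "carry_out", "body": {
  "linear": [
    [0, 0, 0],
    [0, 0, 0],
    [0, 0, 0],
    [0, 0, 0],
    [0, 0, 0],
    [0, 0, 0],
    [0, 0, 0],
    [0, 0, 0],
    [0, 0, 0]
  ],
  "twist": [0, 0, 0, 0, 0, 0, 0, 0, 0],
  "fingers": -1
}}

```text
clock: 28.48
tool_pos: [0.6214, 0.023, 0.2017]
orientation: [-179.9, 0.0, -73.1]
force: [-0.3, -0.9, 0.3]
opening: 0.0512
```

Emit:
{"method": "carry_out", "body": {
  "linear": [
    [0, 0, -0.4],
    [0, 0, -1.5],
    [0, 0, -3.5],
    [0, 0, -6],
    [0, 0, -8.5],
    [0, 0, -11],
    [0, 0, -13],
    [0, 0, -14.3],
    [0, 0, -15],
    [0, 0, -15],
    [0, 0, -15]
  ],
  "twist": [0, 0, 0, 0, 0, 0, 0, 0, 0, 0, 0]
}}

```text
clock: 29.4
tool_pos: [0.6209, 0.0228, 0.3517]
orientation: [-179.9, 0.1, -73.1]
force: [0.5, -0.7, -1.5]
opening: 0.0512
```

```bash
python3 -c "
from h import *
go(.4522,-.2364,.350,-167.8)"
```

```text
lin cm [19.89 23.69  0.11] twist 94.73 t 29.4 F [ 0.51 -0.72 -1.48] op 0.0512 pos [0.6209 0.0228 0.3517] [-1.7989e+02  5.0000e-02 -7.3070e+01]
```

Emit:
{"method": "carry_out", "body": {
  "linear": [
    [0.5, 0.6, 0],
    [1.7, 2, 0],
    [3.3, 4, 0],
    [5.2, 6.2, 0],
    [7, 8.4, 0],
    [9, 10.7, 0],
    [11, 13, 0],
    [12.8, 15.3, 0],
    [14.7, 17.5, 0],
    [16.5, 19.6, 0],
    [18, 21.4, 0],
    [19.1, 22.7, 0]
  ],
  "twist": [3, 9, 16, 23, 30, 37, 44, 51, 58, 65, 72, 79]
}}

```text
clock: 30.4
tool_pos: [0.4576, -0.2273, 0.3498]
orientation: [179.9, 0.0, -152.5]
force: [0.8, -0.0, -1.3]
opening: 0.051
```

```bash
python3 -c "
from h import *
go(.4522,-.2364,.350,-167.8)"
```

```text
lin cm [ 0.9  -0.56 -0.02] twist 15.33 t 30.4 F [ 0.84 -0.05 -1.34] op 0.051 pos [ 0.4576 -0.2273  0.3498] [ 179.87    0.   -152.47]
```

Emit:
{"method": "carry_out", "body": {
  "linear": [
    [0.5, -0.3, 0],
    [0.9, -0.55, 0],
    [0.9, -0.55, 0],
    [0.9, -0.55, 0],
    [0.9, -0.55, 0],
    [0.9, -0.55, 0]
  ],
  "twist": [7, 13, 15.3, 15.3, 15.3, 15.3]
}}

```text
clock: 30.9
tool_pos: [0.4521, -0.2361, 0.3491]
orientation: [179.8, -0.1, -167.7]
force: [-0.4, -0.1, -1.8]
opening: 0.0515
```

```bash
python3 -c "
from h import *
go(.4522,-.2364,.2117,-167.8)
a=ctrl.snapshot('scene');cv2.imwrite('pics/sc5.png',cv2.resize(a[260:400,160:310],None,fx=4,fy=4))"
```

```text
lin cm [-0.02 -0.06 13.74] twist 0.14 t 30.9 F [-0.39 -0.08 -1.81] op 0.0515 pos [ 0.4521 -0.2361  0.3491] [ 1.7985e+02 -9.0000e-02 -1.6766e+02]
```

View pics/sc5.png

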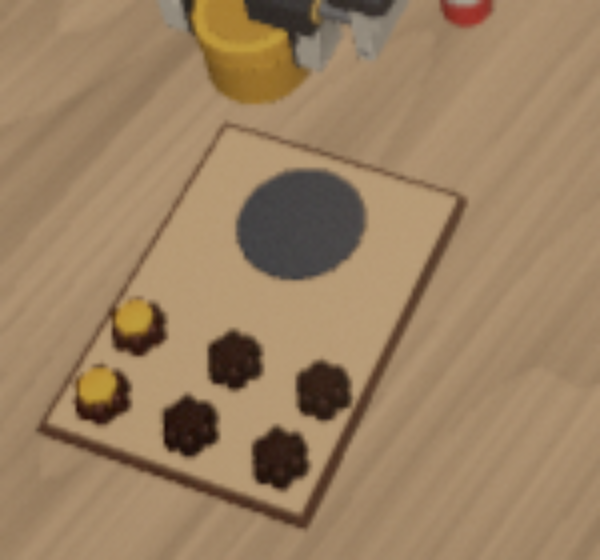

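The pot hangs clear of the coaster. The coaster's scene-view centre is at about (235.1,315.8), nearly 2 px from the prediction, so I'll refine it using both cameras.

```bash
python3 - <<'E'
from h import *
np.set_printoptions(precision=4,suppress=True)
for n,f,box in(("top","pics/top3.png",(235,300,405,465)),("scene","pics/sc3.png",(290,340,205,265))):
    a=cv2.imread(f);y0,y1,x0,x1=box;c=a[y0:y1,x0:x1].astype(int)
    m=((c[...,2]-c[...,0])<25).astype(np.uint8)&(c.max(2)<110).astype(np.uint8)
    cs,_=cv2.findContours(m,cv2.RETR_EXTERNAL,cv2.CHAIN_APPROX_NONE);k=max(cs,key=cv2.contourArea)
    e=cv2.fitEllipse(k);p=np.array(e[0])+[x0,y0];w=ray(n,*p,.013);print(n,p,e,w)
    w2=[ray(n,*(q[0]+[x0,y0]),.013) for q in k];w2=np.array(w2);print(np.ptp(w2[:,:2],axis=0),(w2.max(0)+w2.min(0))/2)
for q in [(.075,.1),(.075,-.1),(-.075,-.1),(-.075,.1)]:
    a=np.radians(12.24);R=np.array([[np.cos(a),-np.sin(a)],[np.sin(a),np.cos(a)]])
    w=R@q+[.4651,-.2861];print(q,proj("scene",[*w,.009]))
a=cv2.imread("pics/sc3.png");cv2.imwrite("pics/c6.png",cv2.resize(a[285:390,165:285],None,fx=5,fy=5,interpolation=cv2.INTER_CUBIC))
E
```

```text
top [433.1208 266.8794] ((28.120830535888672, 31.879444122314453), (32.057186126708984, 32.74177169799805), 135.75253295898438) [ 0.4524 -0.2362  0.013 ]
[0.0654 0.0656] [ 0.4523 -0.236   0.013 ]
scene [234.7341 315.7075] ((29.734142303466797, 25.707523345947266), (25.624086380004883, 31.298969268798828), 72.85631561279297) [ 0.4547 -0.2402  0.013 ]
[0.0681 0.0673] [ 0.4543 -0.2394  0.013 ]
(0.075, 0.1) [276.7366 307.2587]
(0.075, -0.1) [235.8117 389.5282]
(-0.075, -0.1) [168.6457 364.9729]
(-0.075, 0.1) [216.014  288.3631]
```

View pics/c6.png

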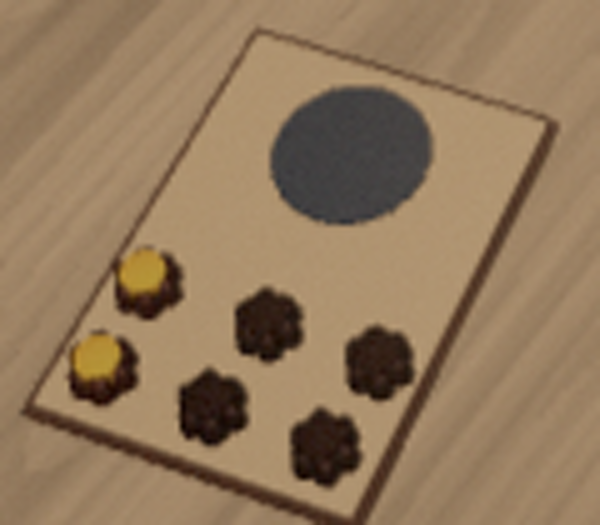

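```bash
python3 - <<'E'
from h import *
np.set_printoptions(precision=4,suppress=True)
for n,x,y in(("red",.4997,.3466),("green",.4928,.2751),("blue",.4855,.2039)): print(n,proj("scene",[x,y,.148]),proj("top",[x,y,.148]))
print('gold lid pred',proj("scene",[.6214,.023,.045]))
a=cv2.imread("pics/sc3.png");cv2.imwrite("pics/c7.png",cv2.resize(a[125:215,315:415],None,fx=6,fy=6,interpolation=cv2.INTER_CUBIC))
cv2.imwrite("pics/c8.png",cv2.resize(a[220:310,310:400],None,fx=6,fy=6,interpolation=cv2.INTER_CUBIC))
def g(x,y,ox,oy,z,k=5): return ray("top",(x+.5)/k-.5+ox,(y+.5)/k-.5+oy,z)[:2]
T=[g(*q,110,205,.015) for q in[(80,57),(672,102),(642,427),(48,378)]]
B=[g(*q,390,205,.009) for q in[(60,160),(523,48),(615,397),(148,510)]]
C=[g(*q,240,140,z) for q,z in[((178,522),.018),((614,380),.018),((522,68),.058),((77,217),.058)]]
for Q in(T,B,C): print([round(1000*np.linalg.norm(Q[i]-Q[(i+1)%4]),1) for i in range(4)])
E
```

```text
red [383.516  131.6322] [123.9479 245.8556]
green [368.1503 145.1765] [163.5967 248.7879]
blue [351.7014 159.4818] [203.1362 251.9501]
gold lid pred [362.4324 257.8045]
[np.float64(243.6), np.float64(132.9), np.float64(242.6), np.float64(131.6)]
[np.float64(196.1), np.float64(147.0), np.float64(196.0), np.float64(146.7)]
[np.float64(186.9), np.float64(126.0), np.float64(186.0), np.float64(124.0)]
```

View pics/c7.png

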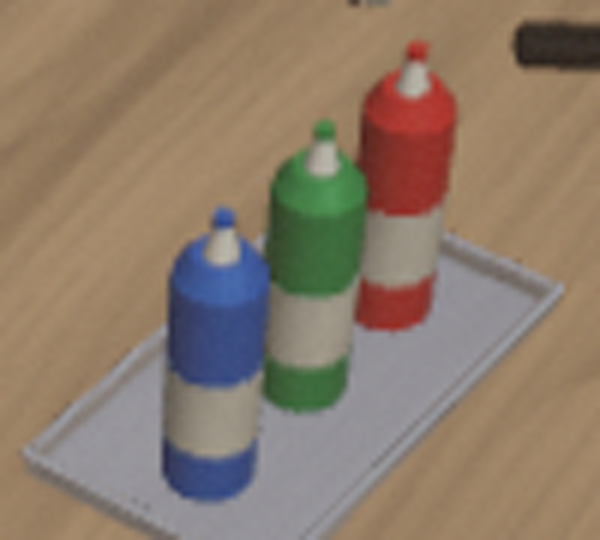

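View pics/c8.png

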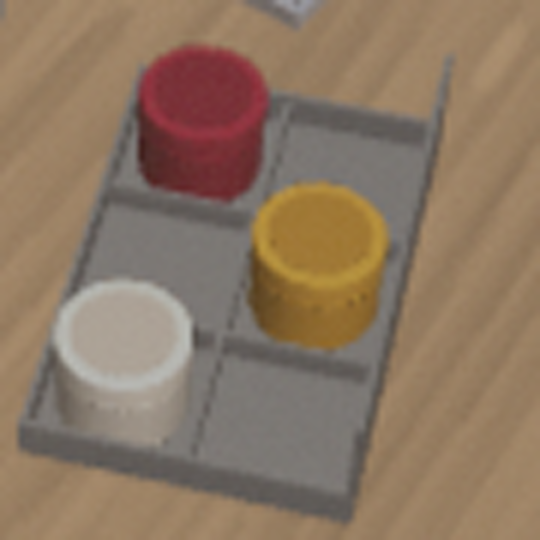

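Bottle tips on the tray agree with the robot's own positions to about 1 px. The local camera error near the coaster is unclear, so I'll lower the pot to 20 mm above it and servo on the relative view.

Emit:
{"method": "carry_out", "body": {
  "linear": [
    [0, 0, 1],
    [0, 0, 3],
    [0, 0, 5.5],
    [0, 0, 8],
    [0, 0, 10],
    [0, 0, 11.2],
    [0, 0, 11.7],
    [0, 0, 11.7],
    [0, 0, 11.7]
  ],
  "twist": [0, 0, 0, 0, 0, 0, 0, 0, 0]
}}

```text
clock: 31.7
tool_pos: [0.4522, -0.2358, 0.2323]
orientation: [179.9, -0.1, -167.6]
force: [0.1, -0.2, 0.2]
opening: 0.0509
```

```bash
python3 - <<'E'
from h import *
o=ctrl.get_obs();print(o['tool_pos'],o['orientation'])
p=o['tool_pos']
for n in("scene","top"):
    a=ctrl.snapshot(n);cv2.imwrite(f"pics/{n}6.png",a)
    for z in(.0,.042):
        print(n,z,proj(n,[p[0],p[1],p[2]-.2017+.003+z]))
a=cv2.imread("pics/scene6.png");cv2.imwrite("pics/c9.png",cv2.resize(a[270:370,190:290],None,fx=6,fy=6,interpolation=cv2.INTER_CUBIC))
a=cv2.imread("pics/top6.png");cv2.imwrite("pics/c10.png",cv2.resize(a[205:315,380:520],None,fx=5,fy=5,interpolation=cv2.INTER_CUBIC))
E
```

```text
[ 0.45223635 -0.23581962  0.23229519] [ 1.79861473e+02 -9.50020491e-02 -1.67632037e+02]
scene 0.0 [233.78171624 308.46172522]
scene 0.042 [230.89024463 297.20855206]
top 0.0 [435.04067852 266.6980123 ]
top 0.042 [439.59769775 266.11027879]
```

View pics/c9.png

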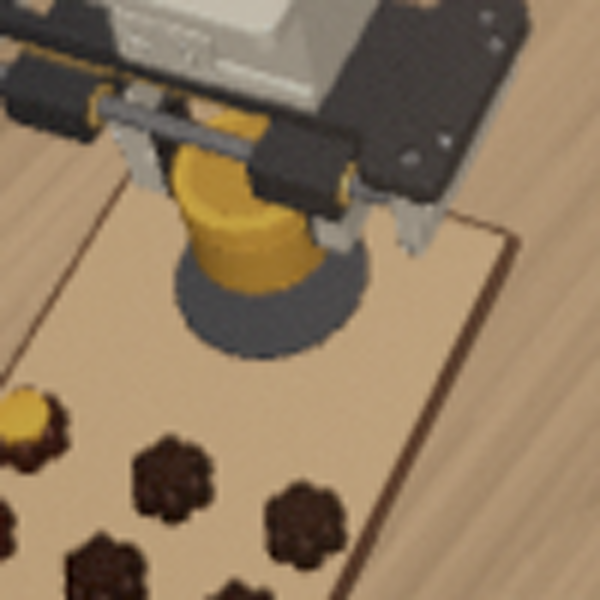

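View pics/c10.png

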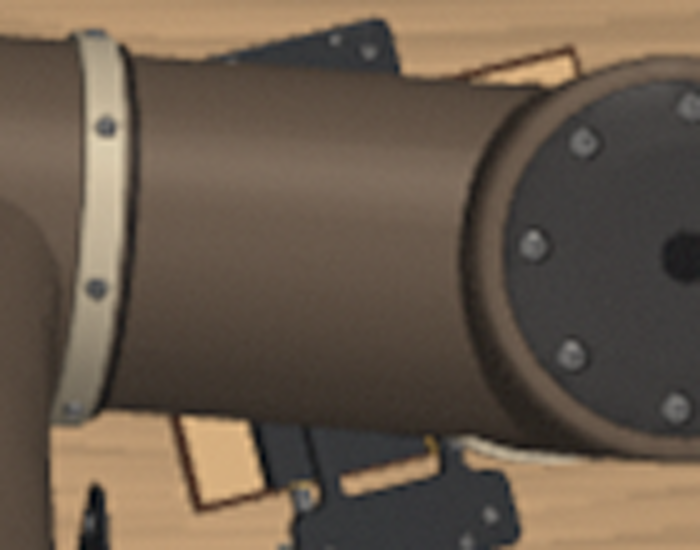

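```bash
cat >> h.py <<'E'
def circ(n,x,y,z,r):
    t=np.linspace(0,2*np.pi,120); return np.array([proj(n,[x+r*np.cos(a),y+r*np.sin(a),z]) for a in t])
def over(img,n,box,k,circles):
    y0,y1,x0,x1=box;c=cv2.resize(img[y0:y1,x0:x1],None,fx=k,fy=k,interpolation=cv2.INTER_CUBIC)
    for (x,y,z,r,col) in circles:
        q=((circ(n,x,y,z,r)-[x0,y0]+.5)*k-.5).round().astype(int); cv2.polylines(c,[q],True,col,1)
    return c
E
python3 - <<'E'
from h import *
a=cv2.imread("pics/scene6.png")
x,y=.4522,-.2358
cv2.imwrite("pics/c11.png",over(a,"scene",(270,370,190,290),6,[(x,y,.0336,.026,(0,0,255)),(x,y,.0756,.026,(0,0,255)),(.4522,-.2364,.013,.035,(0,255,0)),(.4545,-.24,.013,.035,(255,0,255))]))
E
```

```text
(no output)
```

View pics/c11.png

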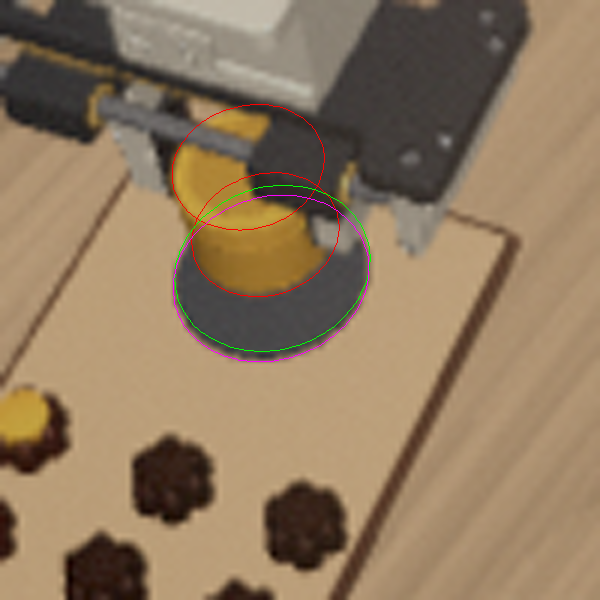

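With robot-derived coordinates, the pot overlay fits the scene picture. The magenta circle at (.4545,-.240) fits the coaster, but the green top-camera estimate doesn't. I'll target the magenta position.

```bash
python3 -c "
from h import *
go(.4544,-.2398,.2157,-167.8)"
```

```text
lin cm [-0.1  -0.43  1.74] twist 0.15 t 31.8 F [ 0.22 -0.2  -0.85] op 0.0513 pos [ 0.4525 -0.2359  0.2331] [ 179.89    0.   -167.65]
```

Emit:
{"method": "carry_out", "body": {
  "linear": [
    [-0.05, -0.2, 0],
    [-0.1, -0.4, 0],
    [-0.1, -0.43, 0.3],
    [-0.1, -0.43, 0.8],
    [-0.1, -0.43, 1.3],
    [-0.1, -0.43, 1.6],
    [-0.1, -0.43, 1.7],
    [-0.1, -0.43, 1.7],
    [-0.1, -0.43, 1.7]
  ],
  "twist": [0, 0, 0, 0, 0, 0, 0, 0, 0]
}}

```text
clock: 32.55
tool_pos: [0.4544, -0.2398, 0.2159]
orientation: [179.9, -0.0, -167.6]
force: [-0.9, -0.7, -0.8]
opening: 0.0513
```

```bash
python3 - <<'E'
from h import *
go(.4544,-.2398,.2117,-167.8)
a=ctrl.snapshot("scene");cv2.imwrite("pics/scene7.png",a)
p=ctrl.get_obs()['tool_pos'];x,y=p[:2];b=p[2]-.1987
cv2.imwrite("pics/c12.png",over(a,"scene",(270,370,190,290),6,[(x,y,b,.026,(0,0,255)),(.4545,-.24,.013,.035,(255,0,255))]))
E
```

```text
lin cm [-0.   -0.    0.42] twist 0.16 t 32.55 F [-0.9  -0.67 -0.76] op 0.0513 pos [ 0.4544 -0.2398  0.2159] [ 1.7989e+02 -2.0000e-02 -1.6764e+02]
```

View pics/c12.png

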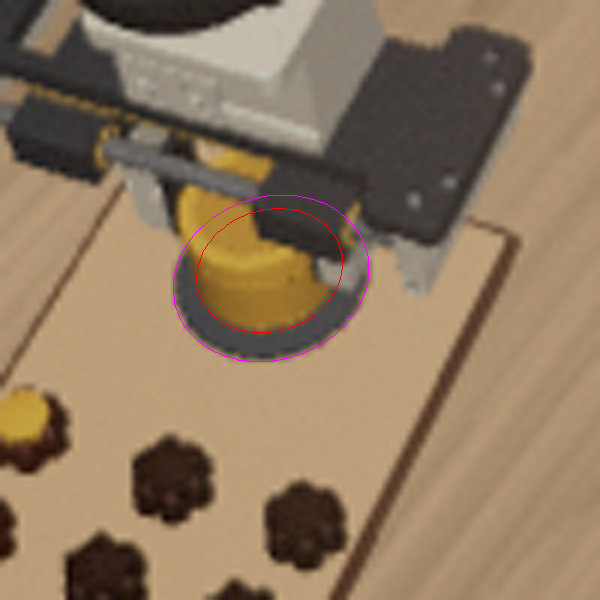

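The pot fits its red prediction and is concentric with the coaster. Lowering the last 4 mm.

Emit:
{"method": "carry_out", "body": {
  "linear": [
    [0, 0, 0.1],
    [0, 0, 0.2],
    [0, 0, 0.3],
    [0, 0, 0.38],
    [0, 0, 0.42],
    [0, 0, 0.42],
    [0, 0, 0.42]
  ],
  "twist": [0, 0, 0, 0, 0, 0, 0]
}}

```text
clock: 33.18
tool_pos: [0.4545, -0.2398, 0.2119]
orientation: [179.9, -0.0, -167.6]
force: [0.4, 0.0, -1.5]
opening: 0.051
```

Emit:
{"method": "carry_out", "body": {
  "linear": [
    [0, 0, 0],
    [0, 0, 0],
    [0, 0, 0],
    [0, 0, 0],
    [0, 0, 0],
    [0, 0, 0],
    [0, 0, 0]
  ],
  "twist": [0, 0, 0, 0, 0, 0, 0],
  "fingers": 1
}}

```text
clock: 33.77
tool_pos: [0.4544, -0.2398, 0.2119]
orientation: [179.9, -0.0, -167.6]
force: [0.2, -0.6, 0.4]
opening: 0.0866
```

Emit:
{"method": "carry_out", "body": {
  "linear": [
    [0, 0, -0.5],
    [0, 0, -1.5],
    [0, 0, -4],
    [0, 0, -7],
    [0, 0, -10],
    [0, 0, -13],
    [0, 0, -16],
    [0, 0, -19],
    [0, 0, -21],
    [0, 0, -22],
    [0, 0, -22.4],
    [0, 0, -22.4]
  ],
  "twist": [0, 0, 0, 0, 0, 0, 0, 0, 0, 0, 0, 0]
}}

```text
clock: 34.77
tool_pos: [0.4543, -0.2402, 0.4365]
orientation: [179.9, 0.1, -167.6]
force: [0.7, -0.8, -0.1]
opening: 0.0879
```

```bash
python3 - <<'E'
from h import *
go(.4854,.2039,.4370,-163.1)
a=ctrl.snapshot("scene");cv2.imwrite("pics/scene8.png",a)
cv2.imwrite("pics/c13.png",cv2.resize(a[270:370,190:290],None,fx=6,fy=6,interpolation=cv2.INTER_CUBIC))
E
```

```text
lin cm [-1.254e+01  4.271e+01  4.000e-02] twist -4.54 t 34.77 F [ 0.73 -0.78 -0.06] op 0.0879 pos [ 0.4543 -0.2402  0.4365] [ 1.7991e+02  7.0000e-02 -1.6764e+02]
```

View pics/c13.png

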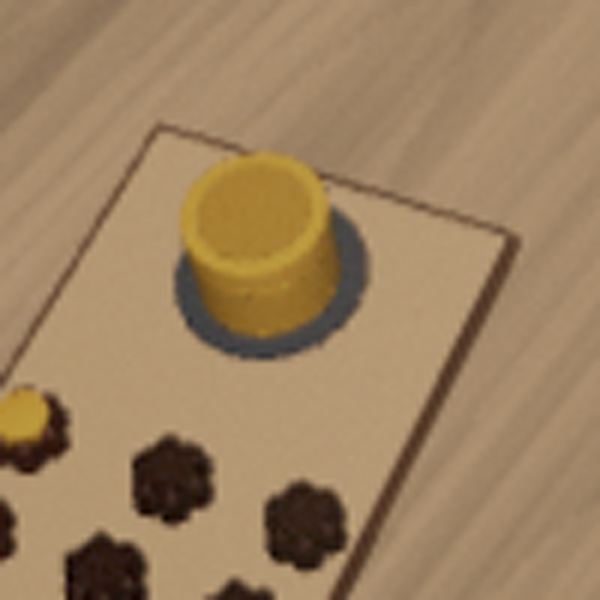

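The gold pot sits centred and upright on the coaster, with an even slate rim all round. Now the bottles go back, starting with blue.

Emit:
{"method": "carry_out", "body": {
  "linear": [
    [-0.5, 1.5, 0],
    [-1.3, 4.5, 0],
    [-2.4, 8.3, 0],
    [-3.6, 12.3, 0],
    [-4.8, 16.3, 0],
    [-6, 20.3, 0],
    [-7.1, 24.3, 0],
    [-8.3, 28.3, 0],
    [-9.5, 32.3, 0],
    [-10.6, 36, 0],
    [-11.6, 39.5, 0],
    [-12.2, 41.5, 0]
  ],
  "twist": [0, -1, -2, -3, -4, -4.5, -4.5, -4.5, -4.5, -4.5, -4.5, -4.5]
}}

```text
clock: 35.82
tool_pos: [0.4842, 0.1947, 0.4342]
orientation: [179.9, -0.2, -163.0]
force: [0.7, -1.0, 0.3]
opening: 0.0876
```

Emit:
{"method": "carry_out", "body": {
  "linear": [
    [0, 0, 0],
    [0, 0, 0],
    [0, 0, 0]
  ],
  "twist": [0, 0, 0]
}}

```text
clock: 36.07
tool_pos: [0.4839, 0.1944, 0.4326]
orientation: [180.0, -0.3, -163.0]
force: [-0.0, -0.4, 0.0]
opening: 0.088
```

```bash
python3 - <<'E'
from h import *
go(.4855,.2039,.2685,-163.1)
E
```

```text
lin cm [-0.52  0.85 16.41] twist 0.08 t 36.07 F [-0.04 -0.39  0.01] op 0.088 pos [0.4839 0.1944 0.4326] [ 179.98   -0.35 -163.02]
```

Emit:
{"method": "carry_out", "body": {
  "linear": [
    [-0.2, 0.5, 1.5],
    [-0.3, 0.85, 4],
    [-0.5, 0.85, 7],
    [-0.5, 0.85, 10],
    [-0.5, 0.85, 12.5],
    [-0.5, 0.85, 14.3],
    [-0.5, 0.85, 15.5],
    [-0.5, 0.85, 16.2],
    [-0.5, 0.85, 16.4],
    [-0.5, 0.85, 16.4],
    [-0.5, 0.85, 16.4]
  ],
  "twist": [0, 0, 0, 0, 0, 0, 0, 0, 0, 0, 0]
}}

```text
clock: 36.98
tool_pos: [0.4856, 0.2036, 0.2694]
orientation: [180.0, -0.3, -163.0]
force: [0.1, 0.1, 0.2]
opening: 0.0879
```

Emit:
{"method": "carry_out", "body": {
  "linear": [
    [0, 0, 0],
    [0, 0, 0],
    [0, 0, 0],
    [0, 0, 0],
    [0, 0, 0],
    [0, 0, 0],
    [0, 0, 0],
    [0, 0, 0],
    [0, 0, 0],
    [0, 0, 0]
  ],
  "twist": [0, 0, 0, 0, 0, 0, 0, 0, 0, 0],
  "fingers": -1
}}

```text
clock: 37.82
tool_pos: [0.4856, 0.2036, 0.2694]
orientation: [180.0, -0.3, -163.0]
force: [0.3, -0.5, -0.5]
opening: 0.0413
```

Emit:
{"method": "carry_out", "body": {
  "linear": [
    [0, 0, -0.5],
    [0, 0, -2],
    [0, 0, -4],
    [0, 0, -6.5],
    [0, 0, -9],
    [0, 0, -11.5],
    [0, 0, -14],
    [0, 0, -15.5],
    [0, 0, -16.5],
    [0, 0, -17],
    [0, 0, -17],
    [0, 0, -17]
  ],
  "twist": [0, 0, 0, 0, 0, 0, 0, 0, 0, 0, 0, 0]
}}

```text
clock: 38.82
tool_pos: [0.4862, 0.2036, 0.4383]
orientation: [180.0, -0.4, -163.1]
force: [-0.1, -0.6, -2.9]
opening: 0.0412
```

```bash
python3 - <<'E'
from h import *
go(.6405,-.0385,.4400,-163.1)
E
```

```text
lin cm [ -7.7  -27.66  -0.23] twist 0.05 t 38.82 F [-0.08 -0.61 -2.91] op 0.0412 pos [0.4862 0.2036 0.4383] [ 179.97   -0.37 -163.05]
```

Emit:
{"method": "carry_out", "body": {
  "linear": [
    [-0.3, -1.2, -0.1],
    [-1.1, -4, -0.2],
    [-2.1, -7.5, -0.2],
    [-3.1, -11.2, -0.2],
    [-4.1, -15, -0.2],
    [-5.1, -18.5, -0.2],
    [-6, -22, -0.2],
    [-6.8, -24.8, -0.2],
    [-7.4, -26.8, -0.2],
    [-7.7, -27.7, -0.2],
    [-7.7, -27.7, -0.2],
    [-7.7, -27.7, -0.2]
  ],
  "twist": [0, 0, 0, 0, 0, 0, 0, 0, 0, 0, 0, 0]
}}

```text
clock: 39.82
tool_pos: [0.6406, -0.0394, 0.4381]
orientation: [179.9, -0.5, -163.1]
force: [-0.6, -0.6, -2.8]
opening: 0.0414
```

```bash
python3 - <<'E'
from h import *
go(.6405,-.0385,.2694,-163.1)
E
```

```text
lin cm [-0.17  0.07 16.87] twist -0.03 t 39.82 F [-0.56 -0.64 -2.76] op 0.0414 pos [ 0.6406 -0.0394  0.4381] [ 179.94   -0.51 -163.13]
```

Emit:
{"method": "carry_out", "body": {
  "linear": [
    [0, 0.07, 2],
    [-0.05, 0.07, 4.5],
    [-0.1, 0.07, 7.5],
    [-0.1, 0.07, 10],
    [-0.15, 0.07, 12],
    [-0.15, 0.07, 13.5],
    [-0.15, 0.07, 14.7],
    [-0.15, 0.07, 15.6],
    [-0.15, 0.07, 16.1],
    [-0.15, 0.07, 16.4],
    [-0.15, 0.07, 16.5],
    [-0.15, 0.07, 16.5]
  ],
  "twist": [0, 0, 0, 0, 0, 0, 0, 0, 0, 0, 0, 0]
}}

```text
clock: 40.82
tool_pos: [0.6406, -0.0385, 0.2737]
orientation: [180.0, -0.5, -163.1]
force: [-0.8, 0.3, -2.6]
opening: 0.0415
```

```bash
python3 - <<'E'
from h import *
go(.6405,-.0385,.2694,-163.1)
E
```

```text
lin cm [ 0.   -0.    0.43] twist -0.02 t 40.82 F [-0.84  0.26 -2.6 ] op 0.0415 pos [ 0.6406 -0.0385  0.2737] [ 179.95   -0.46 -163.12]
```

Emit:
{"method": "carry_out", "body": {
  "linear": [
    [0, 0, 0.1],
    [0, 0, 0.2],
    [0, 0, 0.3],
    [0, 0, 0.38],
    [0, 0, 0.43],
    [0, 0, 0.43]
  ],
  "twist": [0, 0, 0, 0, 0, 0]
}}

```text
clock: 41.32
tool_pos: [0.6406, -0.0385, 0.2694]
orientation: [180.0, -0.5, -163.1]
force: [-0.4, -0.1, -1.6]
opening: 0.0416
```

Emit:
{"method": "carry_out", "body": {
  "linear": [
    [0, 0, 0],
    [0, 0, 0],
    [0, 0, 0],
    [0, 0, 0],
    [0, 0, 0],
    [0, 0, 0],
    [0, 0, 0]
  ],
  "twist": [0, 0, 0, 0, 0, 0, 0],
  "fingers": 1
}}

```text
clock: 41.9
tool_pos: [0.6405, -0.0385, 0.2694]
orientation: [180.0, -0.5, -163.1]
force: [0.5, 0.0, -0.0]
opening: 0.0828
```

Emit:
{"method": "carry_out", "body": {
  "linear": [
    [0, 0, -1],
    [0, 0, -3],
    [0, 0, -6],
    [0, 0, -9],
    [0, 0, -12],
    [0, 0, -14.5],
    [0, 0, -16],
    [0, 0, -16.8],
    [0, 0, -17],
    [0, 0, -17],
    [0, 0, -17]
  ],
  "twist": [0, 0, 0, 0, 0, 0, 0, 0, 0, 0, 0]
}}

```text
clock: 42.82
tool_pos: [0.6416, -0.0382, 0.4382]
orientation: [179.9, -0.6, -163.1]
force: [-0.7, 0.6, -0.8]
opening: 0.0874
```

```bash
python3 -c "
from h import *
go(.4929,.2751,.4390,-163.1)
cv2.imwrite('pics/sc9.png',ctrl.snapshot('scene'))"
```

```text
lin cm [5.14e+00 3.43e+01 1.00e-02] twist -0.02 t 42.82 F [-0.65  0.58 -0.84] op 0.0874 pos [ 0.6416 -0.0382  0.4382] [ 179.92   -0.56 -163.12]
```

View pics/sc9.png

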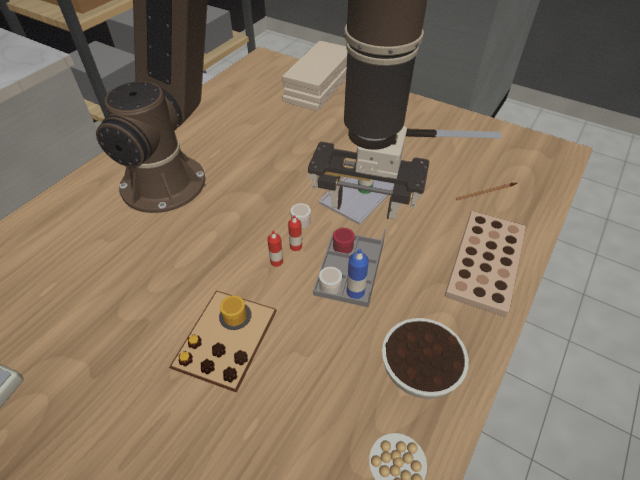

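Blue is back upright in the back right compartment, with its tip at (360,252). Green is next.

Emit:
{"method": "carry_out", "body": {
  "linear": [
    [0.3, 2, 0],
    [0.8, 5, 0],
    [1.3, 9, 0],
    [1.9, 13, 0],
    [2.5, 17, 0],
    [3.1, 21, 0],
    [3.7, 25, 0],
    [4.3, 29, 0],
    [4.8, 32, 0],
    [5.1, 34, 0],
    [5.1, 34.3, 0],
    [5.1, 34.3, 0]
  ],
  "twist": [0, 0, 0, 0, 0, 0, 0, 0, 0, 0, 0, 0]
}}

```text
clock: 43.87
tool_pos: [0.4926, 0.2764, 0.4377]
orientation: [180.0, -0.7, -163.0]
force: [0.4, 0.1, 0.4]
opening: 0.0877
```

```bash
python3 -c "
from h import *
go(.4929,.2751,.2685,-163.1)"
```

```text
lin cm [-0.2  -0.14 16.91] twist 0.11 t 43.87 F [0.44 0.06 0.35] op 0.0877 pos [0.4926 0.2764 0.4377] [ 179.98   -0.7  -162.99]
```

Emit:
{"method": "carry_out", "body": {
  "linear": [
    [0, -0.1, 2.5],
    [-0.1, -0.14, 5.5],
    [-0.1, -0.14, 8.5],
    [-0.15, -0.14, 11],
    [-0.2, -0.14, 13],
    [-0.2, -0.14, 14.7],
    [-0.2, -0.14, 15.9],
    [-0.2, -0.14, 16.5],
    [-0.2, -0.14, 16.8],
    [-0.2, -0.14, 16.9],
    [-0.2, -0.14, 16.9],
    [-0.2, -0.14, 16.9]
  ],
  "twist": [0, 0, 0, 0, 0, 0, 0, 0, 0, 0, 0, 0]
}}

```text
clock: 44.87
tool_pos: [0.4932, 0.2752, 0.2694]
orientation: [179.9, -0.6, -163.0]
force: [-0.2, 0.9, 0.6]
opening: 0.0876
```

Emit:
{"method": "carry_out", "body": {
  "linear": [
    [0, 0, 0],
    [0, 0, 0],
    [0, 0, 0],
    [0, 0, 0],
    [0, 0, 0],
    [0, 0, 0],
    [0, 0, 0],
    [0, 0, 0],
    [0, 0, 0],
    [0, 0, 0]
  ],
  "twist": [0, 0, 0, 0, 0, 0, 0, 0, 0, 0],
  "fingers": -1
}}

```text
clock: 45.7
tool_pos: [0.4933, 0.2752, 0.2694]
orientation: [179.9, -0.6, -163.0]
force: [0.8, -0.2, -0.0]
opening: 0.0417
```

Emit:
{"method": "carry_out", "body": {
  "linear": [
    [0, 0, -0.5],
    [0, 0, -2],
    [0, 0, -4],
    [0, 0, -6.5],
    [0, 0, -9],
    [0, 0, -11.5],
    [0, 0, -14],
    [0, 0, -16],
    [0, 0, -17]
  ],
  "twist": [0, 0, 0, 0, 0, 0, 0, 0, 0]
}}

```text
clock: 46.45
tool_pos: [0.4952, 0.2756, 0.4424]
orientation: [179.9, -0.4, -163.0]
force: [1.1, 1.6, -1.5]
opening: 0.0414
```

```bash
python3 -c "
from h import *
go(.6045,.0818,.4390,-163.1)"
```

```text
lin cm [ -4.78 -21.73   0.26] twist 0.12 t 46.45 F [ 1.09  1.57 -1.51] op 0.0414 pos [0.4952 0.2756 0.4424] [ 179.87   -0.45 -162.98]
```

Emit:
{"method": "carry_out", "body": {
  "linear": [
    [-0.2, -1, 0.2],
    [-0.7, -3, 0.2],
    [-1.3, -6, 0.2],
    [-2, -9, 0.2],
    [-2.6, -12, 0.2],
    [-3.3, -15, 0.2],
    [-3.9, -18, 0.2],
    [-4.3, -20, 0.2],
    [-4.6, -21.3, 0.2],
    [-4.8, -21.7, 0.2],
    [-4.8, -21.7, 0.2],
    [-4.8, -21.7, 0.2]
  ],
  "twist": [0, 0, 0, 0, 0, 0, 0, 0, 0, 0, 0, 0]
}}

```text
clock: 47.45
tool_pos: [0.6044, 0.0824, 0.4389]
orientation: [179.9, -0.5, -163.0]
force: [-0.7, -0.1, -2.3]
opening: 0.0415
```

```bash
python3 -c "
from h import *
go(.6045,.0818,.2694,-163.1)"
```

```text
lin cm [-0.14 -0.1  16.95] twist 0.11 t 47.45 F [-0.66 -0.13 -2.34] op 0.0415 pos [0.6044 0.0824 0.4389] [ 179.86   -0.51 -162.99]
```

Emit:
{"method": "carry_out", "body": {
  "linear": [
    [0, -0.05, 2],
    [-0.05, -0.1, 4.5],
    [-0.1, -0.1, 7.5],
    [-0.1, -0.1, 10],
    [-0.14, -0.1, 12],
    [-0.14, -0.1, 13.5],
    [-0.14, -0.1, 14.7],
    [-0.14, -0.1, 15.6],
    [-0.14, -0.1, 16.1],
    [-0.14, -0.1, 16.5],
    [-0.14, -0.1, 16.6],
    [-0.14, -0.1, 16.6]
  ],
  "twist": [0, 0, 0, 0, 0, 0, 0, 0, 0, 0, 0, 0]
}}

```text
clock: 48.45
tool_pos: [0.6046, 0.0821, 0.2732]
orientation: [179.9, -0.5, -163.0]
force: [-0.2, 0.1, -1.6]
opening: 0.0415
```

```bash
python3 -c "
from h import *
go(.6045,.0818,.2694,-163.1)"
```

```text
lin cm [ 0.01 -0.02  0.38] twist 0.13 t 48.45 F [-0.19  0.07 -1.63] op 0.0415 pos [0.6046 0.0821 0.2732] [ 179.85   -0.48 -162.97]
```

Emit:
{"method": "carry_out", "body": {
  "linear": [
    [0, 0, 0.1],
    [0, 0, 0.2],
    [0, 0, 0.28],
    [0, 0, 0.34],
    [0, 0, 0.38],
    [0, 0, 0.38]
  ],
  "twist": [0, 0, 0, 0, 0, 0]
}}

```text
clock: 48.95
tool_pos: [0.6046, 0.082, 0.2695]
orientation: [179.9, -0.5, -163.0]
force: [0.1, 0.8, -1.6]
opening: 0.0418
```

Emit:
{"method": "carry_out", "body": {
  "linear": [
    [0, 0, 0],
    [0, 0, 0],
    [0, 0, 0],
    [0, 0, 0],
    [0, 0, 0],
    [0, 0, 0],
    [0, 0, 0]
  ],
  "twist": [0, 0, 0, 0, 0, 0, 0],
  "fingers": 1
}}

```text
clock: 49.53
tool_pos: [0.6046, 0.082, 0.2696]
orientation: [179.9, -0.5, -163.0]
force: [0.2, 0.7, -0.2]
opening: 0.0825
```

Emit:
{"method": "carry_out", "body": {
  "linear": [
    [0, 0, -1],
    [0, 0, -3],
    [0, 0, -6],
    [0, 0, -9],
    [0, 0, -12],
    [0, 0, -15],
    [0, 0, -17]
  ],
  "twist": [0, 0, 0, 0, 0, 0, 0]
}}

```text
clock: 50.12
tool_pos: [0.6061, 0.0819, 0.444]
orientation: [179.9, -0.2, -163.0]
force: [1.2, 0.0, -0.2]
opening: 0.0877
```

```bash
python3 -c "
from h import *
go(.4997,.3466,.4390,-163.1)"
```

```text
lin cm [ 2.41 28.43  0.57] twist 0.14 t 50.12 F [ 1.17  0.03 -0.2 ] op 0.0877 pos [0.6061 0.0819 0.444 ] [ 179.88   -0.23 -162.96]
```

Tilt is down to 0.2°. On to red.

Emit:
{"method": "carry_out", "body": {
  "linear": [
    [0.2, 2, 0.2],
    [0.5, 5, 0.5],
    [0.8, 9, 0.5],
    [1.1, 13, 0.5],
    [1.4, 17, 0.5],
    [1.7, 21, 0.5],
    [2, 24.5, 0.5],
    [2.2, 27, 0.5],
    [2.4, 28.4, 0.5],
    [2.4, 28.4, 0.5],
    [2.4, 28.4, 0.5],
    [2.4, 28.4, 0.5]
  ],
  "twist": [0, 0, 0, 0, 0, 0, 0, 0, 0, 0, 0, 0]
}}

```text
clock: 51.12
tool_pos: [0.5001, 0.3456, 0.4401]
orientation: [179.9, -0.2, -163.0]
force: [-0.1, -0.3, 0.1]
opening: 0.0877
```

```bash
python3 -c "
from h import *
go(.4997,.3466,.2685,-163.1)
cv2.imwrite('pics/sc10.png',ctrl.snapshot('scene'))"
```

```text
lin cm [-0.05  0.07 17.16] twist 0.13 t 51.12 F [-0.15 -0.28  0.14] op 0.0877 pos [0.5001 0.3456 0.4401] [ 179.88   -0.22 -162.97]
```

View pics/sc10.png

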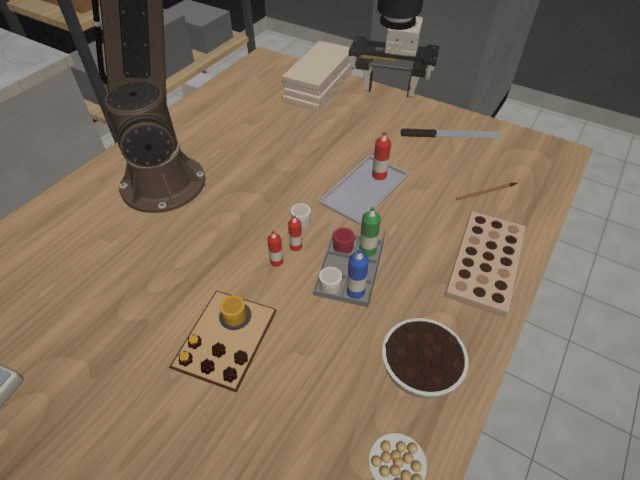

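Green is back at (371,230) and blue at (357,275). Red waits on the tray at (382,158).

Emit:
{"method": "carry_out", "body": {
  "linear": [
    [0, 0.07, 2.5],
    [0, 0.07, 5.5],
    [0, 0.07, 8.5],
    [0, 0.07, 11],
    [-0.05, 0.07, 13],
    [-0.05, 0.07, 14.7],
    [-0.05, 0.07, 16],
    [-0.05, 0.07, 16.7],
    [-0.05, 0.07, 17],
    [-0.05, 0.07, 17.1],
    [-0.05, 0.07, 17.1],
    [-0.05, 0.07, 17.1]
  ],
  "twist": [0, 0, 0, 0, 0, 0, 0, 0, 0, 0, 0, 0]
}}

```text
clock: 52.17
tool_pos: [0.5002, 0.3464, 0.27]
orientation: [179.8, -0.1, -163.0]
force: [0.6, -0.1, 0.5]
opening: 0.0874
```

Emit:
{"method": "carry_out", "body": {
  "linear": [
    [0, 0, 0],
    [0, 0, 0],
    [0, 0, 0],
    [0, 0, 0],
    [0, 0, 0],
    [0, 0, 0],
    [0, 0, 0],
    [0, 0, 0],
    [0, 0, 0],
    [0, 0, 0]
  ],
  "twist": [0, 0, 0, 0, 0, 0, 0, 0, 0, 0],
  "fingers": -1
}}

```text
clock: 53.0
tool_pos: [0.5002, 0.3464, 0.27]
orientation: [179.8, -0.1, -163.0]
force: [-1.2, 0.1, -0.9]
opening: 0.0413
```

Emit:
{"method": "carry_out", "body": {
  "linear": [
    [0, 0, -0.5],
    [0, 0, -2],
    [0, 0, -4],
    [0, 0, -6.5],
    [0, 0, -9],
    [0, 0, -11.5],
    [0, 0, -14],
    [0, 0, -16],
    [0, 0, -17.3],
    [0, 0, -17.5],
    [0, 0, -17.5]
  ],
  "twist": [0, 0, 0, 0, 0, 0, 0, 0, 0, 0, 0]
}}

```text
clock: 53.92
tool_pos: [0.5006, 0.346, 0.4457]
orientation: [179.8, -0.1, -163.0]
force: [0.2, 0.4, -1.9]
opening: 0.0414
```

```bash
python3 -c "
from h import *
go(.5613,.0034,.4430,-163.1)"
```

```text
lin cm [  4.2  -34.54   0.14] twist 0.08 t 53.92 F [ 0.19  0.43 -1.94] op 0.0414 pos [0.5006 0.346  0.4457] [ 1.7978e+02 -9.0000e-02 -1.6302e+02]
```

Emit:
{"method": "carry_out", "body": {
  "linear": [
    [0.1, -1, 0],
    [0.4, -3, 0],
    [0.7, -6, 0],
    [1.1, -9, 0],
    [1.5, -12.5, 0],
    [1.9, -16, 0],
    [2.3, -19.5, 0],
    [2.7, -23, 0],
    [3.2, -26.5, 0],
    [3.6, -30, 0],
    [4, -32.5, 0],
    [4.2, -34, 0]
  ],
  "twist": [0, 0, 0, 0, 0, 0, 0, 0, 0, 0, 0, 0]
}}

```text
clock: 54.92
tool_pos: [0.5592, 0.0054, 0.4428]
orientation: [179.8, -0.3, -163.1]
force: [1.4, 0.5, -1.3]
opening: 0.0414
```

Emit:
{"method": "carry_out", "body": {
  "linear": [
    [0, -0.2, 0],
    [0, -0.2, 0],
    [0, -0.2, 0],
    [0, -0.2, 0]
  ],
  "twist": [0, 0, 0, 0]
}}

```text
clock: 55.25
tool_pos: [0.5596, 0.0041, 0.4423]
orientation: [179.8, -0.3, -163.1]
force: [0.1, -0.2, -2.0]
opening: 0.0416
```

```bash
python3 -c "
from h import *
go(.5613,.0034,.2700,-163.1)"
```

```text
lin cm [-0.23 -0.18 17.22] twist -0.01 t 55.25 F [ 0.08 -0.18 -1.97] op 0.0416 pos [0.5596 0.0041 0.4423] [ 179.77   -0.3  -163.11]
```

Emit:
{"method": "carry_out", "body": {
  "linear": [
    [-0.1, -0.1, 2],
    [-0.2, -0.18, 4.5],
    [-0.2, -0.18, 7.5],
    [-0.2, -0.18, 10],
    [-0.2, -0.18, 12],
    [-0.2, -0.18, 13.7],
    [-0.2, -0.18, 15],
    [-0.23, -0.18, 15.9],
    [-0.23, -0.18, 16.5],
    [-0.23, -0.18, 16.8],
    [-0.23, -0.18, 16.9],
    [-0.23, -0.18, 16.9]
  ],
  "twist": [0, 0, 0, 0, 0, 0, 0, 0, 0, 0, 0, 0]
}}

```text
clock: 56.25
tool_pos: [0.5615, 0.0037, 0.2737]
orientation: [179.8, -0.3, -163.1]
force: [-1.1, 0.3, -0.8]
opening: 0.0418
```

```bash
python3 -c "
from h import *
go(.5613,.0034,.2700,-163.1)"
```

```text
lin cm [ 0.03 -0.02  0.37] twist 0.02 t 56.25 F [-1.1   0.35 -0.76] op 0.0418 pos [0.5615 0.0037 0.2737] [ 179.77   -0.26 -163.08]
```

Emit:
{"method": "carry_out", "body": {
  "linear": [
    [0, 0, 0.1],
    [0, 0, 0.2],
    [0, 0, 0.28],
    [0, 0, 0.34],
    [0, 0, 0.37],
    [0, 0, 0.37]
  ],
  "twist": [0, 0, 0, 0, 0, 0]
}}

```text
clock: 56.75
tool_pos: [0.5615, 0.0037, 0.27]
orientation: [179.8, -0.3, -163.1]
force: [-0.1, 0.1, -1.5]
opening: 0.0415
```

Emit:
{"method": "carry_out", "body": {
  "linear": [
    [0, 0, 0],
    [0, 0, 0],
    [0, 0, 0],
    [0, 0, 0],
    [0, 0, 0],
    [0, 0, 0],
    [0, 0, 0]
  ],
  "twist": [0, 0, 0, 0, 0, 0, 0],
  "fingers": 1
}}

```text
clock: 57.33
tool_pos: [0.5615, 0.0037, 0.27]
orientation: [179.8, -0.3, -163.1]
force: [-0.9, -0.9, 0.9]
opening: 0.0823
```

Emit:
{"method": "carry_out", "body": {
  "linear": [
    [0, 0, -1],
    [0, 0, -3],
    [0, 0, -6],
    [0, 0, -9],
    [0, 0, -12],
    [0, 0, -15],
    [0, 0, -17],
    [0, 0, -17.5],
    [0, 0, -17.5],
    [0, 0, -17.5]
  ],
  "twist": [0, 0, 0, 0, 0, 0, 0, 0, 0, 0]
}}

```text
clock: 58.17
tool_pos: [0.5621, 0.0032, 0.4451]
orientation: [179.8, -0.2, -163.1]
force: [0.5, 0.3, -0.4]
opening: 0.0875
```

Emit:
{"method": "carry_out", "body": {
  "linear": [
    [0, 2, 0],
    [0, 5, 0],
    [0, 9, 0],
    [0, 13, 0],
    [0, 17, 0],
    [0, 21, 0],
    [0, 25, 0],
    [0, 28, 0],
    [0, 30, 0],
    [0, 30, 0],
    [0, 30, 0],
    [0, 30, 0]
  ],
  "twist": [0, 0, 0, 0, 0, 0, 0, 0, 0, 0, 0, 0]
}}

```text
clock: 59.17
tool_pos: [0.4747, 0.2901, 0.4451]
orientation: [179.8, -0.4, -163.1]
force: [0.5, -0.6, 0.3]
opening: 0.088
```

```bash
python3 -c "
from h import *
go(.5613,.0034,.2700,-163.1)
cv2.imwrite('pics/sc11.png',ctrl.snapshot('scene'));a=ctrl.snapshot('top')
cv2.imwrite('pics/top11.png',a)
cv2.imwrite('pics/c14.png',cv2.resize(a[140:320,230:530],None,fx=2.6,fy=2.6,interpolation=cv2.INTER_CUBIC))"
```

```text
lin cm [ -0.05 -30.    17.42] twist 0.03 t 59.17 F [ 0.52 -0.58  0.3 ] op 0.088 pos [0.4747 0.2901 0.4451] [ 179.82   -0.36 -163.07]
```

View pics/sc11.png

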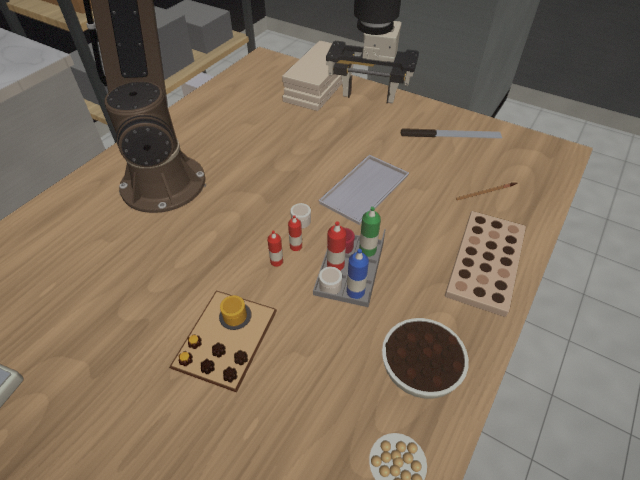

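View pics/c14.png

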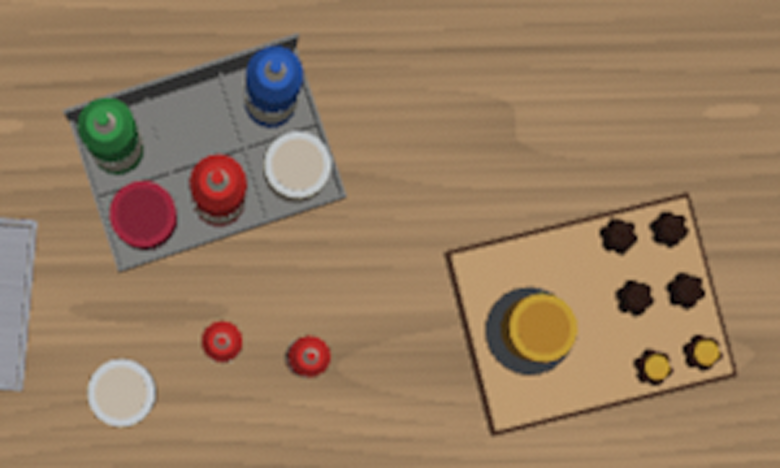

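Final views: all three bottles are upright in their own compartments and the rose and pearl pots are in place. The gold pot is on the coaster. In the top view its lid is at (438,266) and the coaster at (433,267), about what parallax predicts, leaving 1–2 mm. The arm is clear, so I'm handing in.

```bash
python3 -c "
from h import *
print(ctrl.close_job(), ctrl.get_obs()['clock'])"
```

```text
the job is handed in; nothing more can be done
the job is handed in; nothing more can be done
```

The job is done and handed in at about 59 s of the 149 s allowed. I stood red, green and blue on the tray, set the gold pot on the coaster, then returned blue, green and red to the compartments they came from.

**Final checks:** The last pictures show all three bottles upright in the caddy, the rose and pearl pots and the pralines where they were, and the gripper open and clear above the tray. Wrist force readings stayed within about 4 N whenever I looked.

**Disagreement between cameras:** They differed by about 4–5 mm on where the coaster is. I trusted the scene camera, because its picture of the held pot matched the robot's own position. By the scene camera the pot is concentric with the coaster. By the top camera it sits roughly 1–2 mm off centre.

**Gripper tilt:** The gripper drifted up to 0.7° off vertical at times, but the bottles still look upright.

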